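# Hang the work light on the ring bolt

### The job

Take the work light out of its charging cradle and hang it on the steel ring of the blue lamp arm: press the sprung gate of its snap hook against the ring until it gives way, let the ring slip up into the crook of the hook, then let go so that the light hangs straight and still. Feel your way and press gently, the plastic hook must not be strained; leave everything else on the bench where it is.

Things in the scene. Friction and masses are not known exactly. Their poses are not given: they have to be found in the camera images.
- lamp: work light upright in its cradle, 48 x 42 mm, 192 mm tall with its hook, 0.26 to 0.42 kg. Origin: centre of its underside; z up, x to the gate side of the hook (white panel). Grey flat-sided body, 46 (x) by 40 mm (y), 20 to 106 mm up; rubber caps to 118 mm. Above, an orange plastic snap hook, 7 mm thick, in the x-z plane: back bar at x = -13 mm, round crown, nose at x = +13 mm; 19 mm wide inside
- hook_crown (a point): inside top of the hook, where the ring's bar rests when the light hangs: 185.5 mm above the light's origin, on its z axis; moves with the light. Forces over about 15 N between light and ring damage the hook
- nose_tip (a point): lower end of the hook's 6 mm thick nose, upper edge of the mouth: x = +13 mm, 168 mm above the light's origin. Lowered on the ring with the gate not pressed in far enough, the nose lands on the bar
- mouth (a point): fixed point of the light, x = +13 mm, 160 mm up, where the ring's bar should meet the shut gate: a 5 mm steel bar pivoted 132 mm up, free end 166 mm up. It swings only inwards, against a spring (about 1 to 3 N here), to a hard stop at 0.55 rad, reached with the middle of the bar 10 mm inside this point. The bar clears the nose once its middle is 7 to 8 mm inside; it then slides up past the gate's end, which snaps shut below
- dock: black charging cradle, 84 x 74 mm and 26 mm high, fixed to the bench. Origin: centre of its underside. The light stands in it on an 8 mm floor, 18 mm deep with about 3 mm play, axes alike: lift it straight up
- stand: blue lamp arm, fixed. Origin on the bench straight below the point of the arm that carries the ring bolt, z up. Post 40 mm square, 320 mm tall, at y = -220 mm on a 120 mm foot plate; arm 30 mm square along y, from the post to y = +30 mm, axis 275 mm up. The ring bolt points to -x; the light is pushed on towards +x, its own x along the stand's x
- bolt_hole (a point): point on the arm's axis, 275 mm up, where the ring bolt passes through; axes as the stand's. The ring is of 8 mm steel bar, 36 mm inside, flat and level at this height. The bolt is clamped by hand at any reach: the middle of the ring's near bar lies at y = 0 and anywhere from x = -140 to -95 mm from here; that is not measured, so feel (or look) for it
- dish: flat steel parts dish, 100 x 170 x 22 mm, fixed; not to be used
- plug: bystander: spark plug lying in the dish, 66 mm long, 21 mm thick, origin at its underside
- socket: bystander: steel socket tube standing in the dish, 27 mm wide, 60 mm tall, origin at its underside
- wrench: bystander: open wrench lying along its x, 160 mm long, about 10 mm thick
- driver: bystander: screwdriver with green handle lying along its x, 190 mm long
- tape: bystander: roll of tan tape lying flat, 100 mm across, 48 mm high
- spray: bystander: steel spray can with white label, 66 mm across, 190 mm tall
- jar: bystander: amber jar, 72 mm across, 75 mm tall
Mind the look-alikes: they are no part of the job. Of the things that look like the lamp, the smaller one is meant. Several things have the shape of the dock; the one meant has the colours described above.

How it is judged:
By the outcome, as a careful person would: the job done as asked, in the order asked, and still so for the second after the job is handed in, with the robot touching nothing.
It also fails if it takes over 64 s, if anything falls off the work surface, if the arm or the gripper's body presses on something with over 40 N, if the wrist force passes 120 N, or if a joint passes its speed limit or range.

### The arm

A 6-joint arm with a two-finger parallel gripper is mounted at the origin on the work surface. World frame = base frame: x ahead of the robot, y to its left, z up, the work surface at z = 0. Lengths are in m, angles in rad, forces in N, time in s.
With the tool pointing down it reaches from about 0.35 to 0.975 m from the base axis. Payload 4.9 kg.
Tool frame: the origin (TCP) lies at the very end of the fingers, on their centre line; the grasp point (between the pads) lies 19 mm behind it; z points along the fingers, x is the direction in which the jaws open and shut, and the axes are right-handed (so a half turn about z gives the same grasp; the last joint's range is limited). The gripper opens to 85 mm and grips with 20 to 120 N. Pads are 22 mm wide; open, the fingers measure 114 mm over their backs; the gripper's body (76 mm by 85 mm) begins 54 mm behind the grasp point. The pads swing forward as they close: fully open they stand 13 mm farther back than shut.
Start: joints at [1.111, 0.053, 1.613, -0, 1.476, -0.119], TCP at [0.209, 0.589, 0.231] pointing down, gripper open.
Joint ranges: [-3.01, 3.01], [-1.01, 2.22], [0.06, 2.58], [-1.02, 4.17], [0.09, 2.62], [-3.14, 3.14]. Speed limits (rad/s): [2.57, 2.57, 3.14, 3.14, 3.14, 3.14].

### API

Orientations are given as a rotation vector (axis times angle).
In Python, from station import ctrl gives the robot as it stands.
- The arm moves only by the shell command python3 -m handwheel 'ROWS' [OPENING] [FORCE]. ROWS is a JSON object of lists of equal length, an entry for each row: "offset": the shift along the world's x, y, z in units of 40 mm (1.0 is 40 mm), a list of three; "roll": the turn about the world's z in units of 6 degrees (1.0 is 6 degrees). A call has exactly 10 rows; each row is the pose to reach, as a shift and turn from the pose commanded when the call began; what a row does not reach only later rows make up. A row lasts 1/10 s, in which the tool goes at most 50 mm and 8.59 degrees, less where a joint would pass 70% of its speed; a pose out of reach is approached as far as the arm can. A call with a gripper value outside its range is refused whole. OPENING is the finger opening in mm, from 0 to 85.4, set as the call begins (- or left out, the last holds). The fingers move at their own pace and stop on an object; FORCE is the grip in N (left out, the last holds). Time passes only in rows, so rows that repeat a pose let the fingers close, or fill a call up. It gives the time, the measured TCP pose, the force and the opening at its end, in the units of the state.
- ctrl.get_obs(): the state, without advancing time (a new reading comes with each control period).
- ctrl.get_image(name): name is "scene" or "side" or "wrist"; returns a dict with "img" (384x512x3 uint8, red, green, blue), "fx", "fy", "cx", "cy" (pixels), "k1" (the pictures are not rectified: a ray, as slopes to the right and down, at radius r is drawn at 1 + k1 r^2 times it, then the intrinsics apply), "T" (4x4, takes a point from camera to world coordinates). Camera axes: x right, y down, z forward; pixel columns grow to the right and rows downward; lengths in m; the calibration is good to about 2 mm. A picture is of the moment at which its call begins. There is no depth.
- ctrl.finish_job(): hands the job in, once; it reports no verdict.
The state is a dict: "t": time; "q": joint angles; "dq": joint speeds; "effort": joint torques, N m; "tool_pos": TCP position; "tool_rot": TCP orientation; "contact_force": force on the tool from outside, world axes, zero at the start; "wrist_torque": the same for the moment, N m; "opening": finger opening in m.
Only numpy, scipy, OpenCV 4.12 (cv2) and the standard library are available. Lean on these libraries where they do the work, as an engineer would, in place of code of your own. Each camera call takes 0.05 s, during which the arm holds its last target.

## Working session

There is one attempt and no reset: what is moved stays moved. The work goes in short steps, Python scripts to look and compute and a shell command to move; the robot and the scene stay as the last step left them, time stands still between calls to the robot, and variables do not carry over. Pictures are saved under pics/ and viewed, and the job is handed in when it is done.

```bash
mkdir -p pics; ls
cat > h.py <<'E'
import numpy as np, cv2
from station import ctrl
def grab(n,tag):
    d=ctrl.get_image(n); cv2.imwrite(f'pics/{tag}.png',cv2.cvtColor(d['img'],cv2.COLOR_RGB2BGR)); 
    import pickle; pickle.dump(d,open(f'{tag}.pkl','wb')); return d
def load(tag):
    import pickle; return pickle.load(open(f'{tag}.pkl','rb'))
def crop(tag,u0,v0,u1,v1,s,out):
    d=load(tag); c=cv2.cvtColor(d['img'],cv2.COLOR_RGB2BGR)[v0:v1,u0:u1]
    cv2.imwrite(f'pics/{out}.png',cv2.resize(c,None,fx=s,fy=s,interpolation=cv2.INTER_CUBIC))
def ray(d,u,v):
    x,y=(u-d['cx'])/d['fx'],(v-d['cy'])/d['fy']
    rd=np.hypot(x,y); r=rd
    for _ in range(30): r=rd/(1+d['k1']*r*r)
    s=r/rd if rd>0 else 1
    T=np.array(d['T']); w=T[:3,:3]@np.array([x*s,y*s,1]); return T[:3,3],w/np.linalg.norm(w)
def atz(d,u,v,z):
    o,w=ray(d,u,v); return o+w*(z-o[2])/w[2]
def proj(d,p):
    T=np.array(d['T']); c=T[:3,:3].T@(np.array(p)-T[:3,3]); x,y=c[:2]/c[2]; f=1+d['k1']*(x*x+y*y)
    return np.array([d['fx']*x*f+d['cx'],d['fy']*y*f+d['cy']])
def tri(*obs):
    A=np.zeros((3,3));b=np.zeros(3)
    for d,u,v in obs:
        o,w=ray(d,u,v);P=np.eye(3)-np.outer(w,w);A+=P;b+=P@o
    p=np.linalg.solve(A,b); return p,[np.round(proj(d,p)-[u,v],1) for d,u,v in obs]
E
python3 - <<'E'
from h import *
for n in ('scene','side','wrist'):
    d=grab(n,n+'0'); print(n,d['fx'],d['k1'],np.round(d['T'],3).tolist())
print(ctrl.get_obs())
E
```

```text
pics
scene 401.9504637137444 -0.11857586143343937 [[0.847, 0.356, -0.396, 0.912], [0.532, -0.576, 0.62, -0.64], [-0.008, -0.736, -0.677, 0.857], [0.0, 0.0, 0.0, 1.0]]
side 445.3628273617458 -0.013733685388917541 [[0.685, -0.49, 0.54, -0.229], [-0.729, -0.458, 0.509, -0.746], [-0.002, -0.742, -0.671, 1.139], [0.0, 0.0, 0.0, 1.0]]
wrist 311.35251670961577 -0.01693927494286086 [[0.335, 0.902, 0.272, 0.14], [0.942, -0.32, -0.099, 0.614], [-0.003, 0.289, -0.957, 0.373], [0.0, 0.0, 0.0, 1.0]]
{'t': 0.15, 'q': array([ 1.11102783e+00,  5.32115358e-02,  1.61396378e+00, -1.31591994e-05,
        1.47599123e+00, -1.18976724e-01]), 'dq': array([ 4.38589138e-05, -1.11548145e-03, -4.82790014e-03,  6.21323233e-04,
       -1.09503852e-03,  5.28731119e-04]), 'effort': array([ 2.97068455e-04, -3.94245458e+01, -3.70720088e+01, -1.18609660e-04,
        4.69336068e-03,  1.25814427e-05]), 'tool_pos': array([0.20867176, 0.58862902, 0.23035037]), 'tool_rot': array([ 2.56534236e+00,  1.81213685e+00, -2.16398931e-03]), 'contact_force': array([0.65388349, 0.26432525, 1.40464282]), 'wrist_torque': array([-0.02223241, -0.01512564, -0.03628568]), 'opening': 0.08571060635535963}
```

View pics/scene0.png

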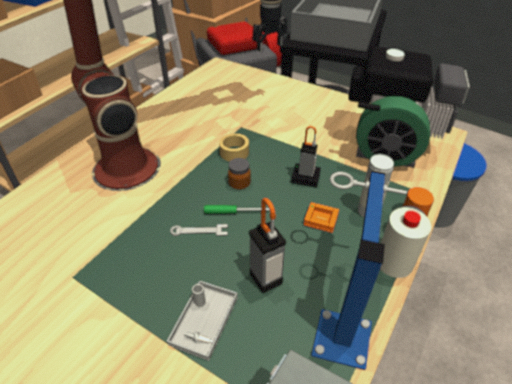

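View pics/side0.png

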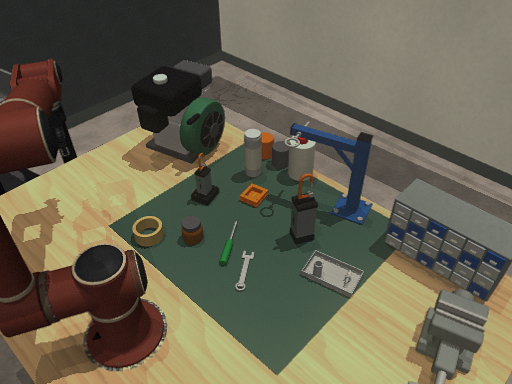

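View pics/wrist0.png

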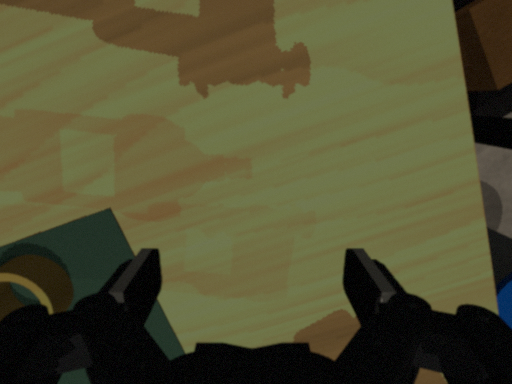

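Run:
```python
from h import *
crop('scene0',270,110,440,230,4.5,'c1')
crop('side0',170,110,330,230,4.8,'c2')
crop('scene0',220,180,390,370,3.1,'c3')
```

```text
(no output)
```

View pics/c1.png

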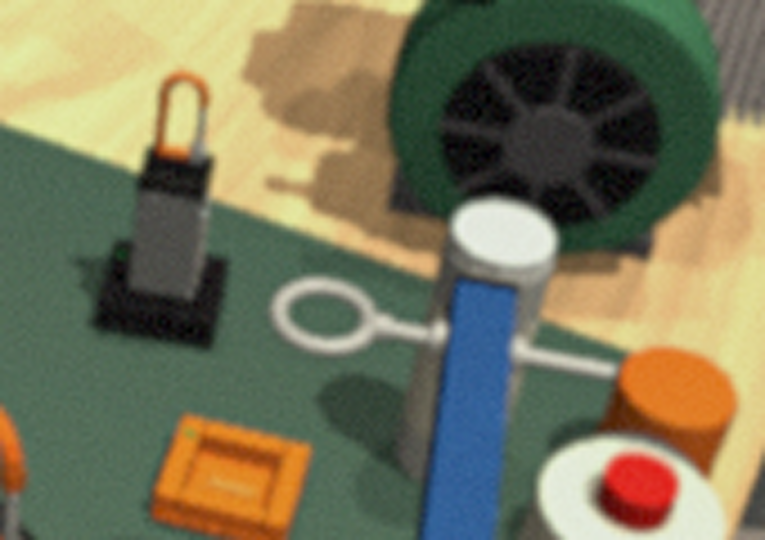

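View pics/c2.png

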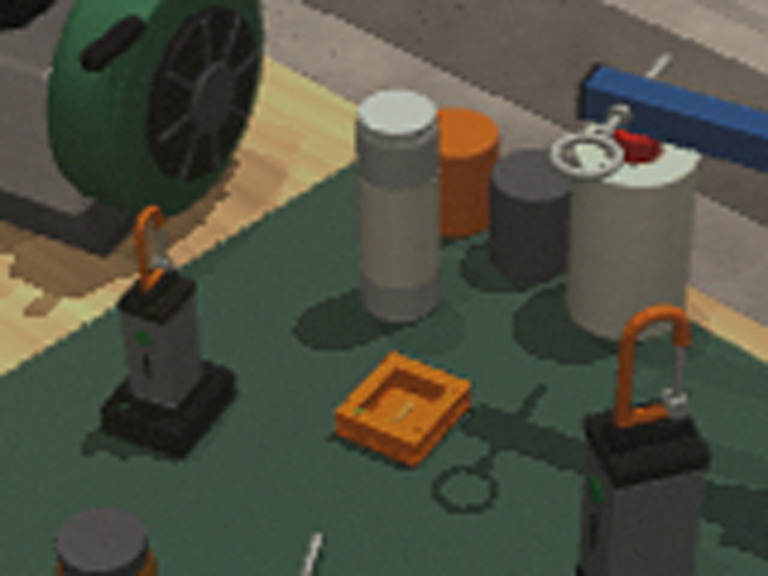

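View pics/c3.png

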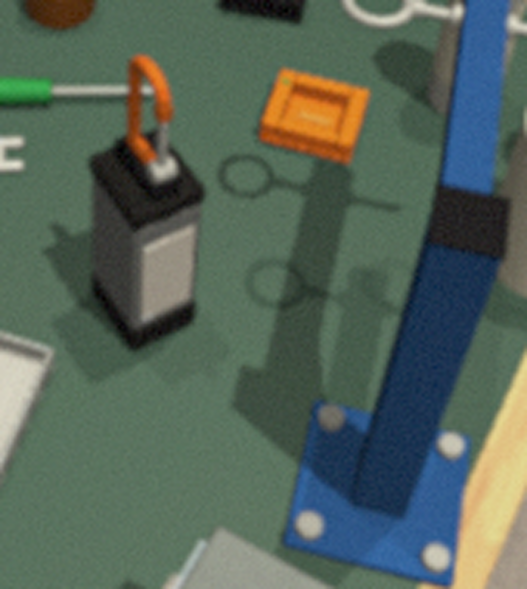

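Run:
```python
from h import *
crop('scene0',285,118,330,193,8,'d1')
crop('side0',180,150,230,215,9,'d2')
crop('scene0',320,150,420,210,8,'d3')
crop('side0',275,110,375,165,8,'d4')
```

```text
(no output)
```

View pics/d1.png

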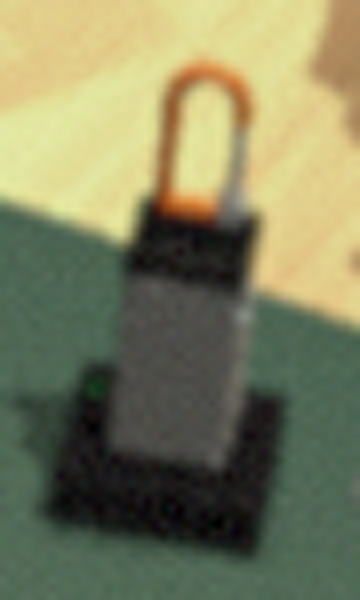

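View pics/d2.png

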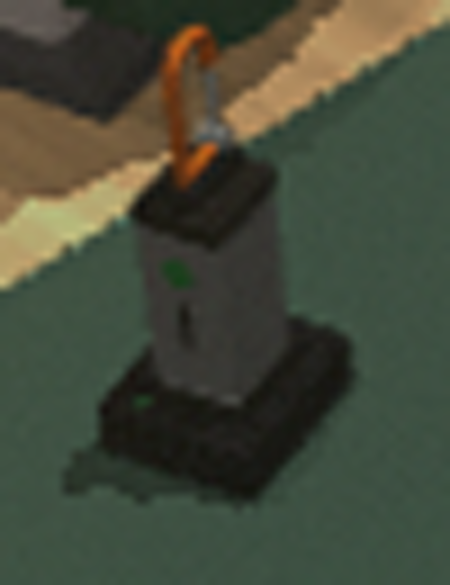

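View pics/d3.png

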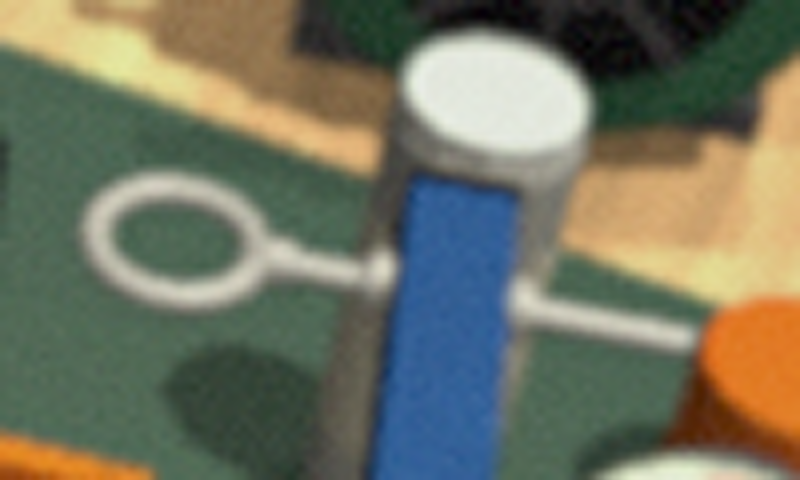

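View pics/d4.png

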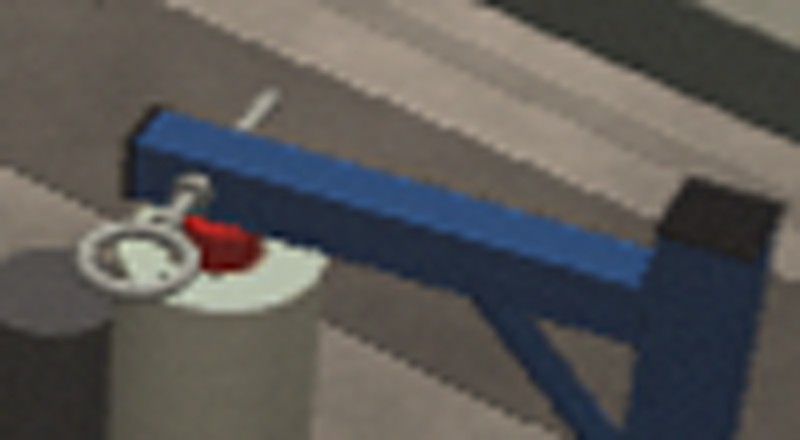

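```bash
cat > fit.py <<'E'
from h import *
from scipy.optimize import least_squares
S=load('scene0');D=load('side0')
def fit(obs,g,z=0):
    def W(p,q): 
        c,s=np.cos(p[2]),np.sin(p[2]); return np.array([p[0]+c*q[0]-s*q[1],p[1]+s*q[0]+c*q[1],q[2]+z])/1
    f=lambda p: np.concatenate([proj(d,W(p,np.array(q)/1000))-uv for d,uv,q in obs])
    r=least_squares(f,g,loss='soft_l1'); print(np.round(r.x,4),np.degrees(r.x[2]).round(2)); print(np.round(r.fun.reshape(-1,2),1).tolist()); return r.x,W
c=lambda d,o,s,u,v:(d,np.array([o[0]+u/s-.5+.5/s,o[1]+v/s-.5+.5/s]))
s1=lambda u,v:c(S,(285,118),8,u,v); s2=lambda u,v:c(D,(180,150),9,u,v)
s3=lambda u,v:c(S,(320,150),8,u,v); s4=lambda u,v:c(D,(275,110),8,u,v); s5=lambda u,v:c(S,(220,180),3.1,u,v)
if __name__=='__main__':
    g=[*atz(S,308,178,.02)[:2],.5]
    print('lamp');p,W=fit([(*s1(130,277),(-23,-20,106)),(*s1(240,290),(23,-20,106)),(*s1(105,455),(-23,-20,20)),(*s1(225,468),(23,-20,20)),
     (*s2(207,245),(-23,-20,106)),(*s2(235,405),(-23,-20,20)),(*s2(140,225),(-23,20,106)),(*s2(160,380),(-23,20,20)),(*s2(275,195),(23,-20,106)),(*s1(207,63),(0,0,192)),(*s2(195,25),(0,0,192))],g,.008)
    print('dock');fit([(*s1(45,518),(-42,-37,0)),(*s1(250,555),(42,-37,0)),(*s1(285,400),(42,37,26)),(*s2(250,498),(-42,-37,0)),(*s2(105,445),(-42,37,0)),(*s2(100,405),(-42,37,26)),(*s2(350,370),(42,-37,0))],g)
    print('stand');g=[*atz(S,370,200,.275)[:2],.5]
    p,W=fit([(*s3(412,180),(-15,30,290)),(*s3(520,192),(15,30,290)),(*s4(160,108),(15,30,290)),(*s4(130,140),(-15,30,290)),
      (*s5(447,187),(-20,-200,320)),(*s5(510,197),(20,-200,320)),(*s5(500,260),(20,-240,320)),(*s5(430,250),(-20,-240,320)),
      (*s4(695,178),(20,-200,320)),(*s4(660,235),(-20,-200,320)),(*s4(785,205),(20,-240,320)),(*s4(765,265),(-20,-240,320)),
      (*s5(318,403),(-60,-160,8)),(*s5(468,437),(60,-160,8)),(*s5(450,580),(60,-280,8))],g)
    o1=s3(177,240);o2=s4(140,258)
    t,e=tri((S,*o1[1]),(D,*o2[1]));print('ring centre',t,e)
    cc,ss=np.cos(p[2]),np.sin(p[2]);dlt=t[:2]-p[:2];print('in stand',cc*dlt[0]+ss*dlt[1],-ss*dlt[0]+cc*dlt[1])
    for o in (o1,o2): 
        a=atz(o[0],*o[1],.275); dlt=a[:2]-p[:2];print('  z275',a,cc*dlt[0]+ss*dlt[1],-ss*dlt[0]+cc*dlt[1])
E
python3 fit.py
```

```text
lamp
[0.539  0.2699 0.2765] 15.84
[[-0.6, 0.7], [0.7, 1.7], [0.5, 0.0], [-0.1, 1.0], [0.5, 0.7], [-0.5, 0.7], [-1.3, -0.3], [-1.2, 0.2], [-0.2, -0.9], [1.0, 1.2], [-1.5, 0.9]]
dock
[0.5379 0.2689 0.3006] 17.22
[[0.2, 1.4], [0.9, 1.3], [0.6, -0.3], [-0.2, 0.6], [-0.9, 0.6], [-1.1, -0.1], [0.0, 1.3]]
stand
[0.7994 0.0324 0.2677] 15.34
[[-0.3, -0.4], [-0.0, 0.7], [0.1, -0.3], [0.2, -0.0], [-3.1, 0.7], [-0.3, 2.3], [1.3, 0.2], [-0.1, -1.8], [-1.1, 0.5], [-0.8, -0.3], [-0.4, 0.4], [-1.7, -0.7], [-1.0, -0.7], [1.3, 0.4], [1.5, 2.7]]
ring centre [0.72841368 0.0116769  0.27719186] [array([-0.3,  0.5]), array([-0.2, -0.4])]
in stand -0.07391918184377212 -0.001193094942700361
  z275 [0.72757288 0.01608176 0.275     ] -0.07356496105781274 0.003277286135443338
  z275 [0.72964958 0.0118978  0.275     ] -0.07266887069745633 -0.0013069471026645844
```

Two work lights: A at scene (308,165) / side (205,185), small, standing in a black cradle. B at scene (267,255) / side (303,215), larger and free-standing on the bench. A is the one meant, since it is smaller and in the black cradle (the orange cradle at scene (320,217) is a decoy). The crops confirm this, with its gate and white panel facing right, towards the ring. The ring is at scene (342,180) / side (292,142). The gripper must stay pointing down, so I'll grip the 7 mm hook by its back bar.

```bash
python3 -m handwheel '{"offset":[[0.5,-0.5,0.6],[1.3,-1.35,1.2],[2.1,-2.2,1.7],[2.9,-3.0,1.7],[3.7,-3.8,1.7],[4.5,-4.6,1.7],[5.2,-5.4,1.7],[5.8,-6.0,1.7],[6.3,-6.6,1.7],[6.3,-6.6,1.7]],"roll":[0.5,1.2,2,2.8,3.6,4.4,5.2,5.9,5.9,5.9]}' 60 30
python3 - <<'E'
from h import *
d=grab('wrist','w1'); o=ctrl.get_obs(); print(o['tool_pos'],o['tool_rot'],o['contact_force'],np.round(d['T'],3).tolist())
E
```

```text
t: 1.15
tool_pos: [0.4627, 0.3224, 0.2987]
tool_rot: [1.899, 2.502, -0.002]
contact_force: [0.4, 0.3, -1.1]
opening: 0.0598
[0.46162318 0.32375396 0.29877748] [-1.89707265e+00 -2.50341885e+00  1.24625255e-03] [-0.55580473 -0.86956425 -0.86982126] [[-0.268, 0.922, 0.278, 0.392], [0.963, 0.257, 0.075, 0.303], [-0.003, 0.288, -0.958, 0.442], [0.0, 0.0, 0.0, 1.0]]
```

View pics/w1.png

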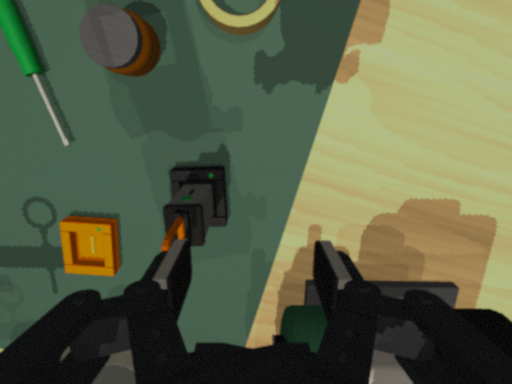

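Run:
```python
from h import *
crop('w1',150,150,240,260,6.5,'e1')
d=load('w1')
c,s=np.cos(.277),np.sin(.277)
for q in [(-24,-21,118),(-24,21,118),(24,-21,118),(24,21,118),(-13,0,118),(0,0,192)]:
    q=np.array(q)/1000; print(q,proj(d,[.539+c*q[0]-s*q[1],.270+s*q[0]+c*q[1],q[2]+.008]))
```

```text
[-0.024 -0.021  0.118] [166.54644725 206.73649067]
[-0.024  0.021  0.118] [205.56528427 206.57154251]
[ 0.024 -0.021  0.118] [170.2132657  247.31711519]
[0.024 0.021 0.118] [207.67205311 247.21338532]
[-0.013  0.     0.118] [186.71705346 216.26051349]
[0.    0.    0.192] [170.4573157 260.4253669]
```

View pics/e1.png

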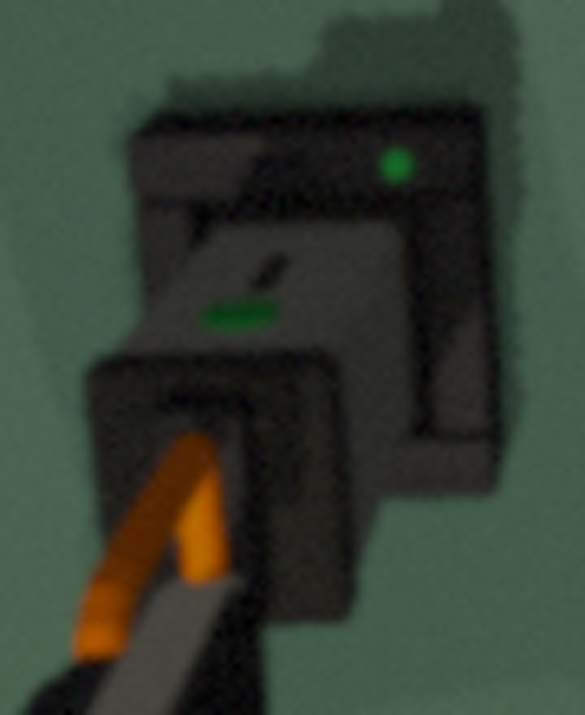

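```bash
python3 -m handwheel '{"offset":[[0.4,-0.4,-0.2],[0.8,-0.8,-0.5],[1.2,-1.2,-0.8],[1.49,-1.55,-1.1],[1.49,-1.55,-1.4],[1.49,-1.55,-1.5],[1.49,-1.55,-1.5],[1.49,-1.55,-1.5],[1.49,-1.55,-1.5],[1.49,-1.55,-1.5]],"roll":[0,0,0,0,0,0,0,0,0,0]}' 50 30
python3 - <<'E'
from h import *
for n in ('wrist','side','scene'): d=grab(n,n[0:2]+'2')
o=ctrl.get_obs(); print(o['tool_pos'],o['tool_rot'],o['contact_force'])
crop('si2',150,60,280,220,3.6,'f2');crop('sc2',250,50,370,200,4,'f3')
E
```

```text
t: 2.2
tool_pos: [0.5206, 0.2635, 0.2402]
tool_rot: [1.892, 2.507, 0.002]
contact_force: [0.4, 0.7, 0.6]
opening: 0.0499
[0.52055994 0.26320113 0.23972206] [1.89297208e+00 2.50680631e+00 8.91123627e-04] [ 0.52478216  0.45076352 -0.60644431]
```

View pics/wr2.png

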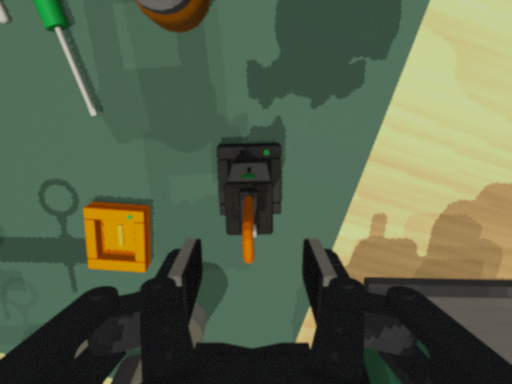

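View pics/f2.png

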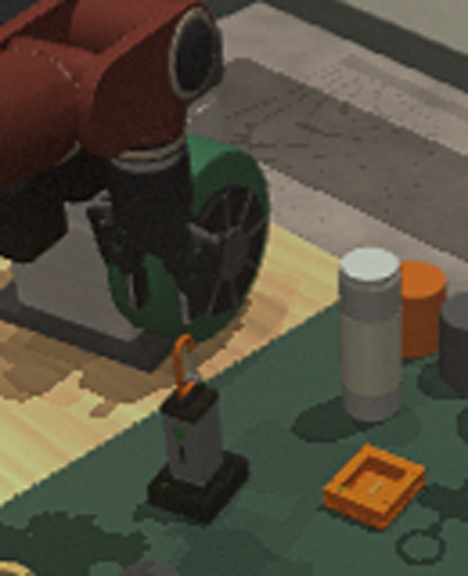

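View pics/f3.png

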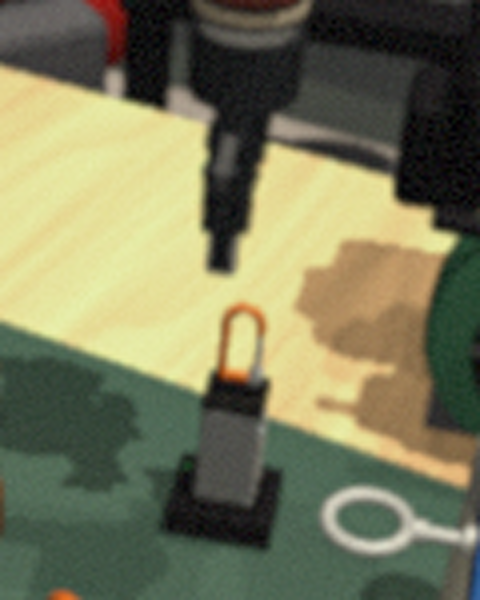

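Run:
```python
from h import *
crop('wr2',205,130,300,275,4.1,'g2')
d=load('wr2'); o=ctrl.get_obs(); 
import cv2
R=cv2.Rodrigues(np.array(o['tool_rot']))[0]; print(R.round(3)); t=o['tool_pos']
for z in (.2,.126):
  for k in (-.02,0,.02): print(z,k,proj(d,t+R[:,1]*k*1+np.array([0,0,z-t[2]])))
c,s=np.cos(.277),np.sin(.277)
for q in [(-24,-21,118),(-24,21,118),(24,-21,118),(24,21,118),(-13,0,118),(0,0,192),(-16.5,0,170)]:
    q=np.array(q)/1000; print(q,proj(d,[.539+c*q[0]-s*q[1],.270+s*q[0]+c*q[1],q[2]+.008]))
```

```text
[[-0.274  0.962  0.001]
 [ 0.962  0.274  0.   ]
 [ 0.     0.001 -1.   ]]
0.2 -0.02 [251.27893772 191.03959888]
0.2 0 [251.3178553 221.4559308]
0.2 0.02 [251.35469793 250.10944073]
0.126 -0.02 [251.57603409 166.51961413]
0.126 0 [251.59812378 189.41213615]
0.126 0.02 [251.6193301  211.33759012]
[-0.024 -0.021  0.118] [228.78830728 184.45876806]
[-0.024  0.021  0.118] [277.90742554 184.45809492]
[ 0.024 -0.021  0.118] [229.9648707  236.00770714]
[0.024 0.021 0.118] [276.62970012 236.01779477]
[-0.013  0.     0.118] [253.33345862 196.74659609]
[0.    0.    0.192] [253.64892022 249.53937456]
[-0.0165  0.      0.17  ] [253.55578329 213.9119563 ]
```

View pics/g2.png

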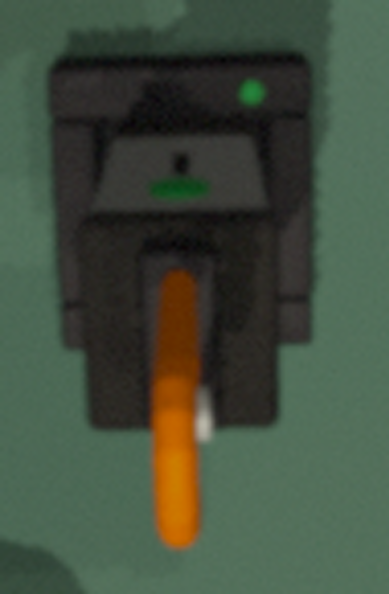

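```bash
python3 -m handwheel '{"offset":[[-0.01,-0.05,-0.3],[-0.01,-0.05,-0.7],[-0.01,-0.05,-1.1],[-0.01,-0.05,-1.5],[-0.01,-0.05,-1.9],[-0.01,-0.05,-2.2],[-0.01,-0.05,-2.45],[-0.01,-0.05,-2.65],[-0.01,-0.05,-2.65],[-0.01,-0.05,-2.65]],"roll":[0,0,0,0,0,0,0,0,0,0]}' 50 30
python3 - <<'E'
from h import *
for n in ('wrist','scene'): d=grab(n,n[0:2]+'3')
o=ctrl.get_obs(); print(o['tool_pos'],o['tool_rot'],o['contact_force'])
crop('sc3',270,90,340,190,6,'h3')
E
```

```text
t: 3.35
tool_pos: [0.5204, 0.2612, 0.1337]
tool_rot: [1.893, 2.507, 0.001]
contact_force: [0.7, 0.8, 0.1]
opening: 0.0503
[0.52071753 0.26126824 0.13431181] [1.89279159e+00 2.50613075e+00 2.34018269e-03] [-0.04249267 -0.50759488  0.29646696]
```

View pics/wr3.png

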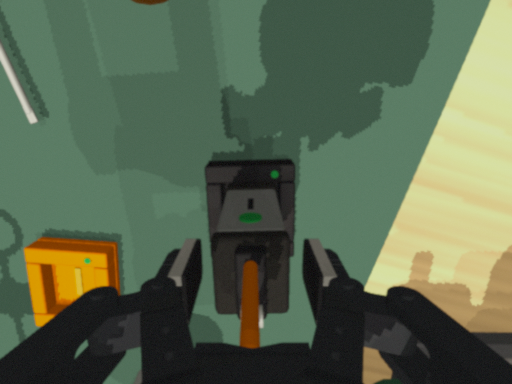

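View pics/h3.png

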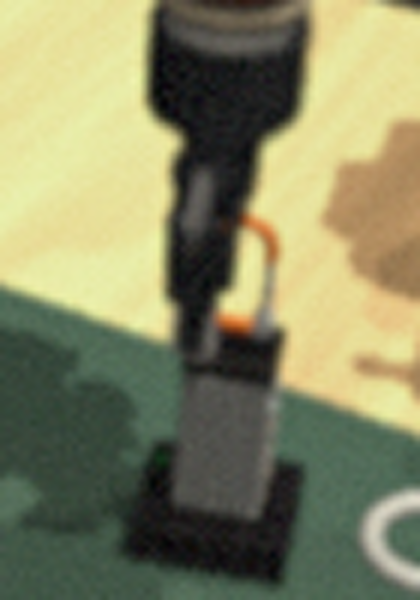

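```bash
python3 -m handwheel '{"offset":[[0,0,0],[0,0,0],[0,0,0],[0,0,0],[0,0,0],[0,0,0],[0,0,0],[0,0,0],[0,0,0],[0,0,0]],"roll":[0,0,0,0,0,0,0,0,0,0]}' 0 40
python3 - <<'E'
from h import *
for n in ('wrist','scene'): d=grab(n,n[0:2]+'4')
o=ctrl.get_obs(); print(o['tool_pos'],o['tool_rot'],o['contact_force'],o['wrist_torque'],o['opening'])
crop('sc4',270,90,340,190,6,'h4')
E
```

```text
t: 4.45
tool_pos: [0.5205, 0.2611, 0.1339]
tool_rot: [1.893, 2.506, 0.001]
contact_force: [-1.2, -1.9, 5.2]
opening: 0.014
[0.52045183 0.26107832 0.13396204] [1.89299976e+00 2.50640930e+00 9.24424583e-04] [-0.45379853 -0.73203888  5.00453593] [-0.2608545   0.10555467  0.00296096] 0.013947245134887563
```

View pics/wr4.png

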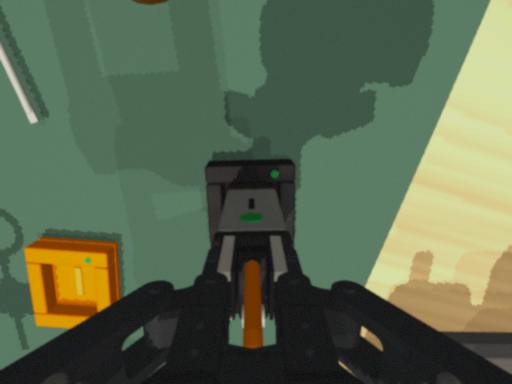

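View pics/h4.png

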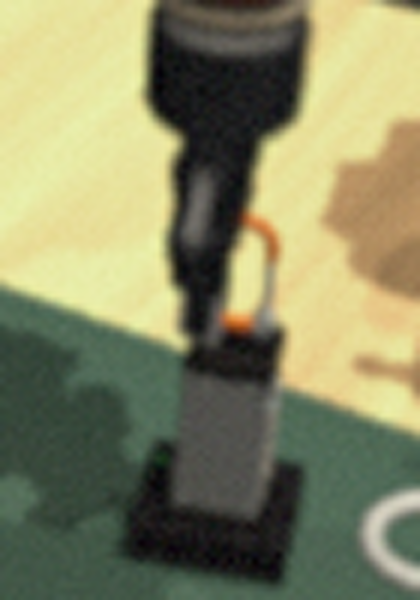

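Run:
```python
from h import *
crop('wr4',190,180,320,360,3.3,'i4')
```

```text
(no output)
```

View pics/i4.png

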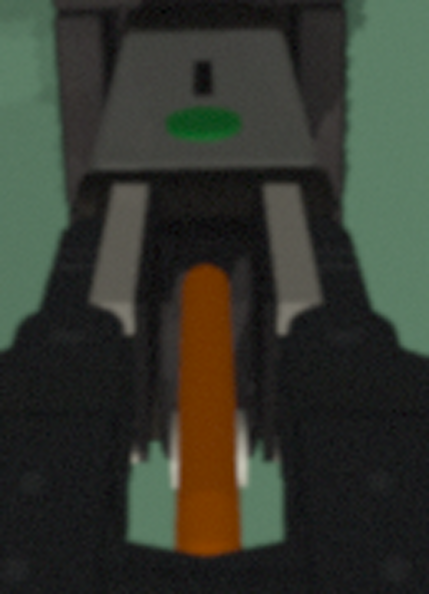

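Run:
```python
from h import *
crop('sc4',285,85,330,150,9,'j4')
d=load('sc4');o=ctrl.get_obs();t=o['tool_pos'];R=cv2.Rodrigues(np.array(o['tool_rot']))[0]
# tool x = lamp y ; near finger y=-7-? ; lamp x = tool y
for yy in (-7,-14):
  for k in (-15,-11,11,15):
    for h in (0,19,30,40,60):
        p=t+R[:,0]*yy/1000+R[:,1]*k/1000+np.array([0,0,h/1000]); u=proj(d,p); print(yy,k,h,((u-[285,85])*9).round())
```

```text
-7 -15 0 [110. 540.]
-7 -15 19 [114. 494.]
-7 -15 30 [117. 467.]
-7 -15 40 [119. 442.]
-7 -15 60 [123. 391.]
-7 -11 0 [122. 542.]
-7 -11 19 [126. 496.]
-7 -11 30 [129. 469.]
-7 -11 40 [131. 444.]
-7 -11 60 [135. 393.]
-7 11 0 [187. 553.]
-7 11 19 [192. 507.]
-7 11 30 [195. 480.]
-7 11 40 [197. 454.]
-7 11 60 [202. 403.]
-7 15 0 [199. 555.]
-7 15 19 [204. 509.]
-7 15 30 [207. 481.]
-7 15 40 [209. 456.]
-7 15 60 [215. 405.]
-14 -15 0 [106. 552.]
-14 -15 19 [110. 506.]
-14 -15 30 [112. 479.]
-14 -15 40 [114. 454.]
-14 -15 60 [119. 403.]
-14 -11 0 [118. 554.]
-14 -11 19 [122. 508.]
-14 -11 30 [124. 481.]
-14 -11 40 [127. 456.]
-14 -11 60 [131. 405.]
-14 11 0 [183. 565.]
-14 11 19 [188. 519.]
-14 11 30 [191. 492.]
-14 11 40 [193. 467.]
-14 11 60 [198. 415.]
-14 15 0 [195. 567.]
-14 15 19 [200. 521.]
-14 15 30 [203. 494.]
-14 15 40 [206. 469.]
-14 15 60 [211. 417.]
```

View pics/j4.png

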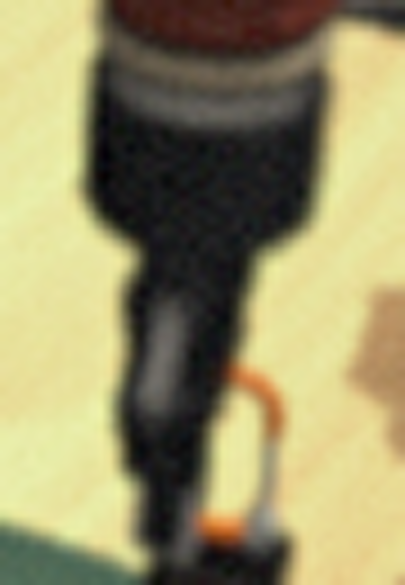

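```bash
python3 -m handwheel '{"offset":[[0,0,0],[0,0,0],[0,0,0],[0,0,0.1],[0,0,0.3],[-0.05,-0.01,0.43],[-0.05,-0.01,0.43],[-0.05,-0.01,0.43],[-0.05,-0.01,0.43],[-0.05,-0.01,0.43]],"roll":[0,0,0,0,0,0,0,0,0,0]}' 40 40
python3 -m handwheel '{"offset":[[0,0,0],[0,0,0],[0,0,0],[0,0,0],[0,0,0],[0,0,0],[0,0,0],[0,0,0],[0,0,0],[0,0,0]],"roll":[0,0,0,0,0,0,0,0,0,0]}' 0 40
python3 - <<'E'
from h import *
for n in ('wrist','scene'): d=grab(n,n[0:2]+'5')
o=ctrl.get_obs(); print(o['tool_pos'],o['tool_rot'],o['contact_force'],o['wrist_torque'],o['opening'])
crop('sc5',285,85,330,150,9,'j5');crop('wr5',190,180,320,384,2.9,'i5')
E
```

```text
t: 5.55
tool_pos: [0.5179, 0.2606, 0.1502]
tool_rot: [-1.893, -2.507, 0.001]
contact_force: [0.4, 0.0, 0.2]
opening: 0.0399
t: 6.55
tool_pos: [0.518, 0.2606, 0.1504]
tool_rot: [-1.893, -2.507, 0.0]
contact_force: [1.1, -1.2, -1.2]
opening: 0.0058
[0.5180178  0.26056961 0.15035168] [-1.89340735e+00 -2.50682076e+00  4.44512342e-04] [-0.27857449  0.17322355 -0.84027185] [-0.21446322 -0.02042052  0.01949225] 0.006005375974712828
```

View pics/i5.png

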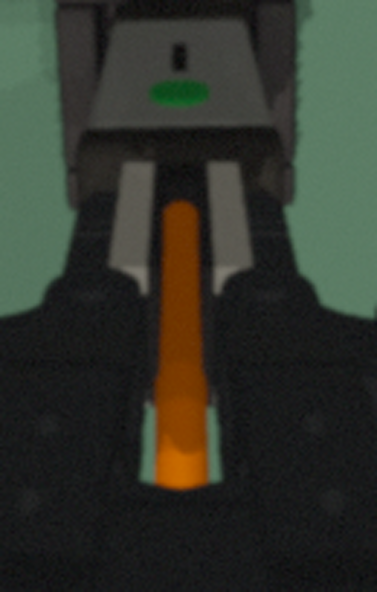

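View pics/j5.png

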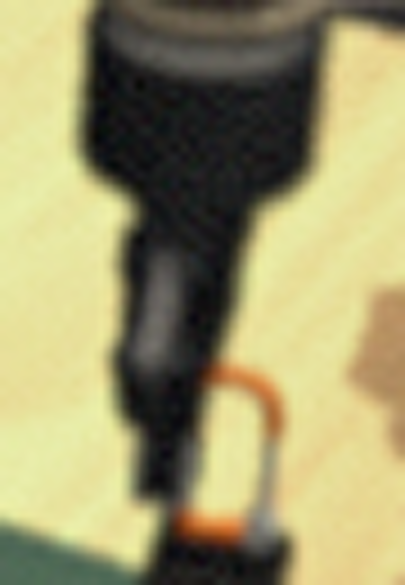

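```bash
python3 -m handwheel '{"offset":[[0,0,0.05],[0,0,0.15],[0,0,0.3],[0,0,0.45],[0,0,0.6],[0,0,0.75],[0,0,0.9],[0,0,1.0],[0,0,1.0],[0,0,1.0]],"roll":[0,0,0,0,0,0,0,0,0,0]}' 0 50
python3 - <<'E'
from h import *
for n in ('wrist','scene','side'): d=grab(n,n[0:2]+'6')
o=ctrl.get_obs(); print(o['tool_pos'],o['tool_rot'],o['contact_force'],o['wrist_torque'],o['opening'])
crop('sc6',265,80,345,195,5,'j6');crop('si6',165,110,245,225,5,'i6')
E
```

```text
t: 7.65
tool_pos: [0.518, 0.2606, 0.1905]
tool_rot: [-1.893, -2.507, 0.0]
contact_force: [0.2, 0.4, -3.4]
opening: 0.0058
[0.51782505 0.26055345 0.1899707 ] [-1.89305663e+00 -2.50658656e+00  1.19227474e-03] [-0.36408493 -0.28472028 -3.4557855 ] [-0.01107076  0.03535693 -0.03210135] 0.005443411954907045
```

View pics/i6.png

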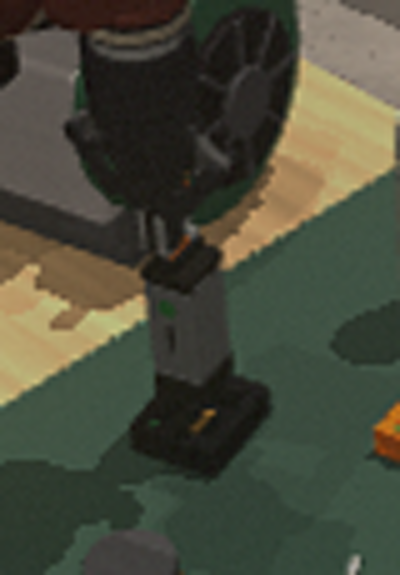

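View pics/j6.png

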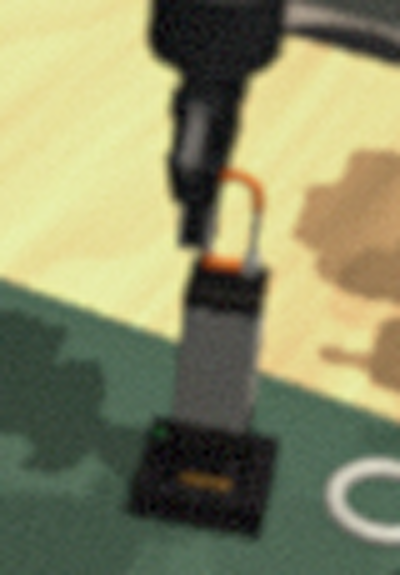

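View pics/wr6.png

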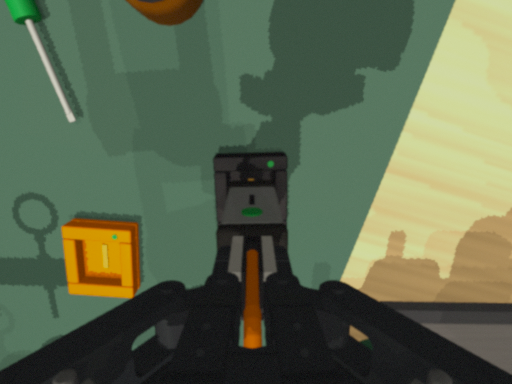

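Run:
```python
from h import *
S=load('scene0');D=load('side0')
def b(n,u1,v1,u2,v2): 
    p,e=tri((S,u1,v1),(D,u2,v2)); print(n,p.round(3),e)
b('spray1 top',381,160,253,133)   # white/grey can behind arm
b('redcap can',409,222,303,143)
b('bigcan top',411,212,303,146)
b('orange can',420,194,266,139)
b('biglamp hooktop',267,200,307,176)
b('biglamp top',266,232,303,200)
print(atz(S,267,288,0),atz(D,303,240,0))
print('ring',.7994-.0955*np.cos(.27),.0324-.0955*np.sin(.27))
```

```text
spray1 top [0.762 0.227 0.198] [array([-0.5,  1. ]), array([-0.3, -0.7])]
redcap can [0.888 0.087 0.156] [array([-1. ,  1.7]), array([-0.5, -1.1])]
bigcan top [0.881 0.089 0.164] [array([-4.7,  7.7]), array([-2.1, -5.2])]
orange can [0.882 0.272 0.092] [array([-1.3,  2.2]), array([-0.6, -1.6])]
biglamp hooktop [ 0.624 -0.134  0.279] [array([-1. ,  1.8]), array([-0.7, -1.2])]
biglamp top [ 0.621 -0.129  0.176] [array([-0.5,  1. ]), array([-0.4, -0.7])]
[ 6.41775738e-01 -1.50036461e-01 -1.11022302e-16] [ 0.61845935 -0.14749116  0.        ]
ring 0.7073598793970575 0.006927147796216622
```

```bash
python3 -m handwheel '{"offset":[[0,0,0.3],[0,0,0.7],[0.1,-0.2,1.1],[0.25,-0.6,1.4],[0.5,-1.2,1.6],[0.8,-1.8,1.68],[1.1,-2.5,1.68],[1.4,-3.2,1.68],[1.7,-3.9,1.68],[1.9,-4.4,1.68]],"roll":[0,0,0,0,0,0,0,0,0,0]}' 0 50
python3 -m handwheel '{"offset":[[0.2,-0.5,0],[0.4,-1.0,0],[0.6,-1.5,0],[0.8,-1.9,0],[0.95,-2.2,0],[1.04,-2.4,0],[1.04,-2.43,0],[1.04,-2.43,0],[1.04,-2.43,0],[1.04,-2.43,0]],"roll":[0,0,0,0,0,0,0,0,0,0]}' 0 50
python3 - <<'E'
from h import *
for n in ('wrist','scene','side'): d=grab(n,n[0:2]+'7')
o=ctrl.get_obs(); print(o['tool_pos'],o['tool_rot'],o['contact_force'],o['wrist_torque'],o['opening'])
crop('sc7',270,90,400,240,4,'j7');crop('si7',210,80,340,230,4,'i7')
E
```

```text
t: 8.8
tool_pos: [0.5952, 0.0813, 0.2592]
tool_rot: [1.895, 2.503, 0.0]
contact_force: [0.5, 1.2, -2.8]
opening: 0.0055
t: 9.8
tool_pos: [0.6355, -0.0118, 0.2577]
tool_rot: [-1.892, -2.508, -0.0]
contact_force: [-0.4, -0.2, -3.3]
opening: 0.0055
[ 0.63557736 -0.01206848  0.25777527] [1.89256202e+00 2.50754755e+00 8.62024148e-05] [-0.2110012  -1.32266462 -2.92204827] [0.0329252  0.05040585 0.03695565] 0.005580836631220925
```

View pics/i7.png

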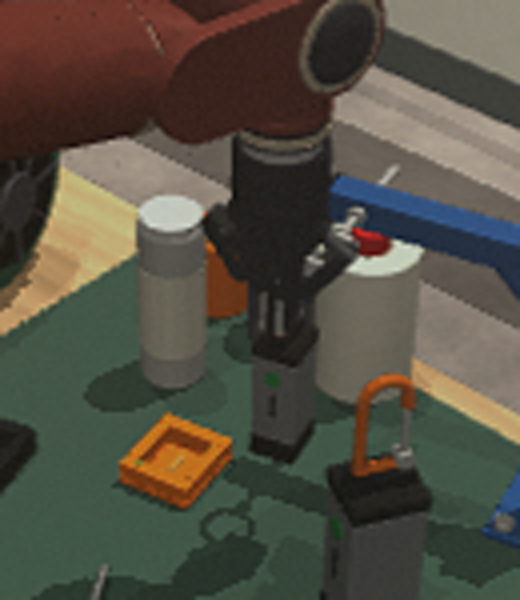

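View pics/j7.png

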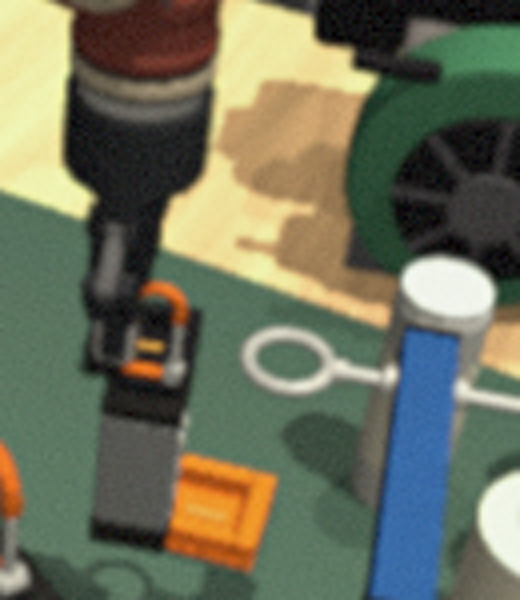

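View pics/wr7.png

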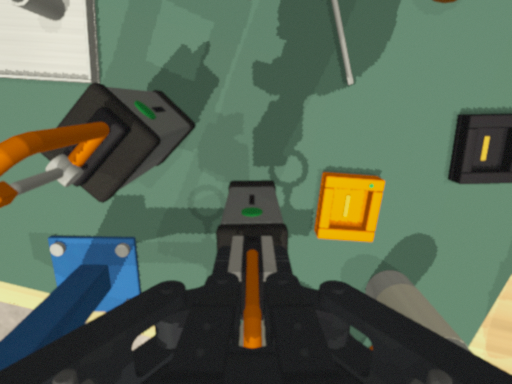

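Run:
```python
from h import *
crop('sc7',288,155,338,230,8,'k7');crop('si7',265,150,295,200,12,'l7')
```

```text
(no output)
```

View pics/k7.png

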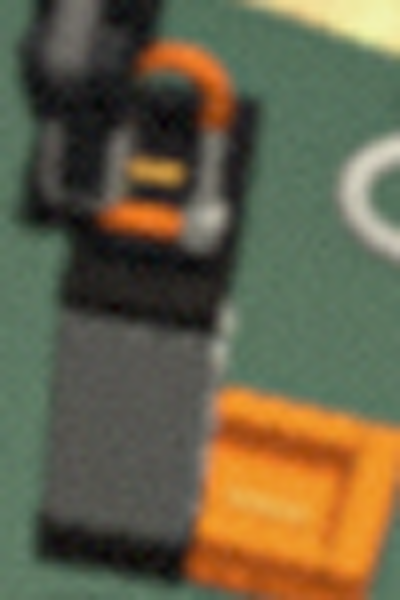

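View pics/l7.png

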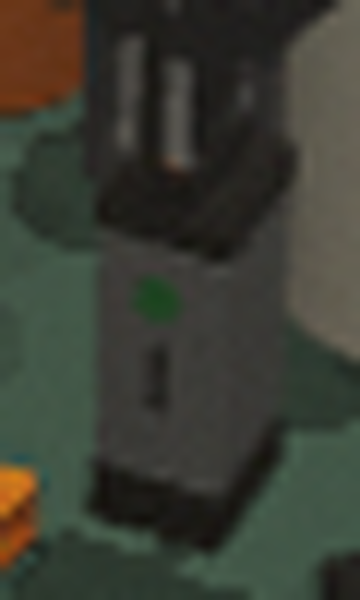

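```bash
cat > fit7.py <<'E'
from h import *
from scipy.optimize import least_squares
S=load('sc7');D=load('si7')
k=lambda u,v:(S,np.array([288+u/8-.44,155+v/8-.44])); l=lambda u,v:(D,np.array([265+u/12-.46,150+v/12-.46]))
obs=[(*k(63,308),(-23,-20,106)),(*k(213,330),(23,-20,106)),(*k(47,515),(-23,-20,20)),(*k(193,547),(23,-20,20)),(*k(38,557),(-24,-21,0)),(*k(185,583),(24,-21,0)),
(*l(222,258),(-23,-20,106)),(*l(212,497),(-23,-20,20)),(*l(210,553),(-24,-21,0)),(*l(103,232),(-23,20,106)),(*l(97,458),(-23,20,20)),(*l(90,512),(-24,21,0)),(*l(290,200),(23,-20,106)),(*l(278,420),(23,-20,20))]
from scipy.spatial.transform import Rotation as Ro
def W(p,q): return p[:3]+Ro.from_euler('zyx',p[3:]).apply(np.array(q)/1000)
f=lambda p:np.concatenate([proj(d,W(p,q))-uv for d,uv,q in obs]+[p[4:]*30])
r=least_squares(f,[.655,-.007,.115,.27,0,0],loss='soft_l1');p=r.x
print(p[:3].round(4),np.degrees(p[3:]).round(2)); print(r.fun[:-2].reshape(-1,2).round(1).tolist())
print('mouth',W(p,(13,0,160)),'crown',W(p,(0,0,185.5)))
o=ctrl.get_obs();t=o['tool_pos'];R=Ro.from_rotvec(o['tool_rot']).as_matrix();print('lamp in tool',R.T@(p[:3]-t))
for q in [(0,0,192),(16.5,0,175),(13,0,168)]: print(q,((proj(S,W(p,q))-[288,155])*8).round(),((proj(D,W(p,q))-[265,150])*12).round())
E
python3 fit7.py
```

```text
[ 0.6557 -0.0034  0.1199] [17.5  -0.47  0.07]
[[-0.7, 0.4], [0.6, 0.9], [-0.8, 0.2], [-0.2, -0.4], [-0.6, 0.8], [0.4, 1.0], [0.0, 0.2], [0.1, -0.1], [0.3, -0.1], [-1.3, -1.0], [-1.0, -0.2], [-0.9, -0.2], [-0.1, -3.0], [-0.0, -1.7]]
mouth [6.66743678e-01 3.28244143e-04 2.80037610e-01] crown [ 0.65413547 -0.00361322  0.3054295 ]
lamp in tool [0.00285339 0.02169463 0.1378404 ]
(0, 0, 192) [168.  41.] [191. -68.]
(16.5, 0, 175) [223.  98.] [214. -49.]
(13, 0, 168) [208. 116.] [208. -21.]
```

```bash
python3 -m handwheel '{"offset":[[0.05,0.0,-0.02],[0.12,0.0,-0.02],[0.2,0.02,-0.02],[0.28,0.03,-0.02],[0.36,0.05,-0.02],[0.44,0.07,-0.02],[0.52,0.08,-0.02],[0.6,0.09,-0.02],[0.6,0.09,-0.02],[0.6,0.09,-0.02]],"roll":[0,0,0,0,0,0,0,0,0,0]}' 0 50
python3 - <<'E'
from h import *
for n in ('wrist','scene','side'): d=grab(n,n[0:2]+'8')
o=ctrl.get_obs(); print(o['t'],o['tool_pos'],o['tool_rot'],o['contact_force'],o['wrist_torque'],o['opening'])
crop('sc8',290,145,390,235,8,'k8');crop('si8',260,110,330,200,6.5,'l8')
E
```

```text
t: 10.95
tool_pos: [0.6597, -0.009, 0.2569]
tool_rot: [-1.893, -2.507, 0.0]
contact_force: [-0.3, 0.8, -3.3]
opening: 0.0059
11.1 [ 0.65959271 -0.00899613  0.25695226] [ 1.89347586e+00  2.50684338e+00 -9.61819802e-05] [-0.67502283 -0.42096777 -3.90982586] [-0.01545807  0.07108123  0.02381798] 0.0056255930523583745
```

View pics/k8.png

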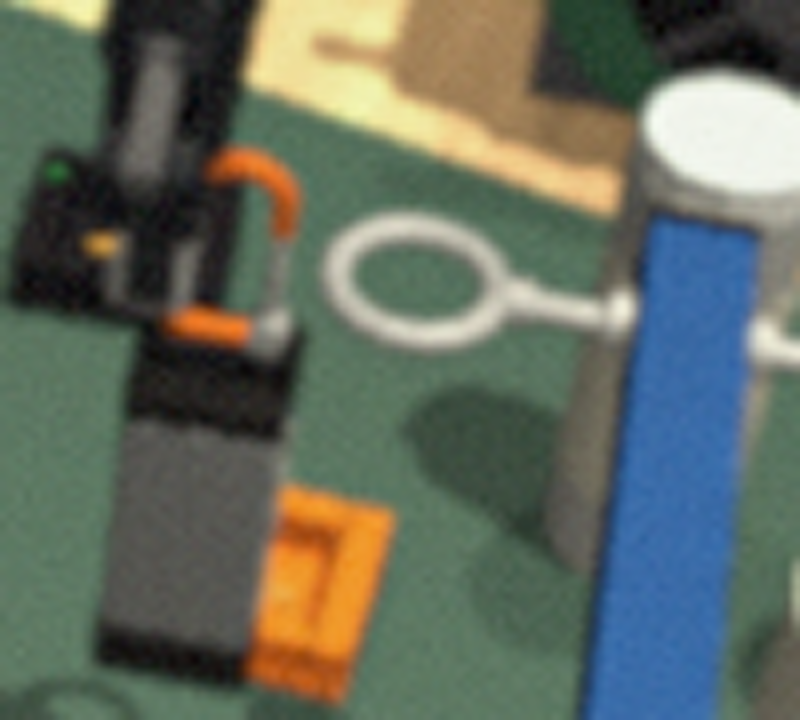

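View pics/l8.png

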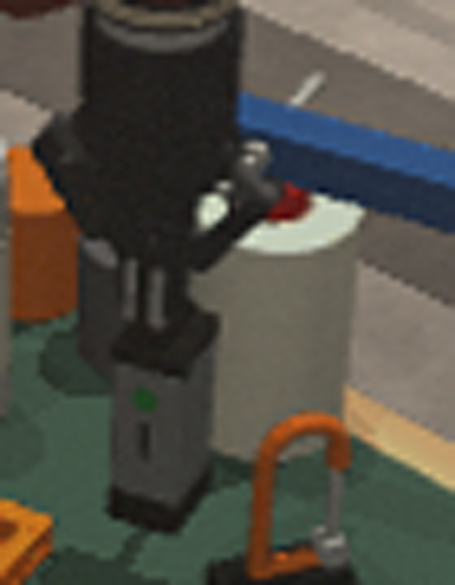

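View pics/wr8.png

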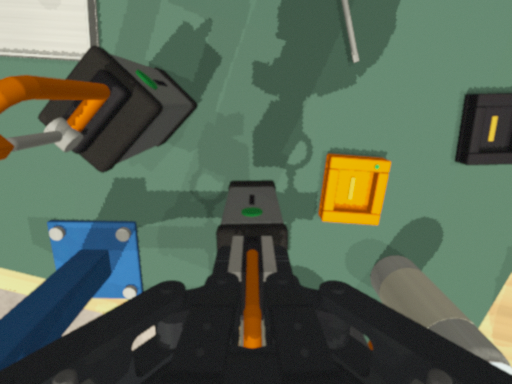

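```bash
python3 -m handwheel '{"offset":[[0.03,0.01,0],[0.06,0.02,0],[0.09,0.025,0],[0.12,0.03,0],[0.15,0.04,0],[0.17,0.045,0],[0.19,0.05,0],[0.19,0.05,0],[0.19,0.05,0],[0.19,0.05,0]],"roll":[0,0,0,0,0,0,0,0,0,0]}' 0 50
cat > fr.py <<'E'
from h import *
import sys
f=[];w=[]
for i in range(5):
    d=ctrl.get_image('scene'); o=ctrl.get_obs(); f.append(o['contact_force']);w.append(o['wrist_torque'])
import pickle; pickle.dump(d,open(sys.argv[1]+'.pkl','wb'))
u=np.array([.964,.266,0]);v=np.array([-.266,.964,0]);f=np.mean(f,0);w=np.mean(w,0);t=o['tool_pos']
print('t',o['t'],'tcp',t.round(4),'along %.1f lat %.1f mm'%(1000*(t@u),1000*(t@v)),'F along %.2f lat %.2f z %.2f'%(f@u,f@v,f[2]),'T',(w@u).round(3),(w@v).round(3),w[2].round(3),'open',o['opening'])
crop(sys.argv[1],290,145,390,235,8,sys.argv[1])
E
python3 fr.py s9
```

```text
t: 12.1
tool_pos: [0.6673, -0.007, 0.2569]
tool_rot: [1.893, 2.507, -0.0]
contact_force: [0.0, -0.4, -3.4]
opening: 0.0056
t 12.35 tcp [ 0.6673 -0.007   0.2569] along 641.4 lat -184.2 mm F along 0.24 lat 0.19 z -2.50 T -0.02 0.076 -0.016 open 0.005754165288208635
```

View pics/s9.png

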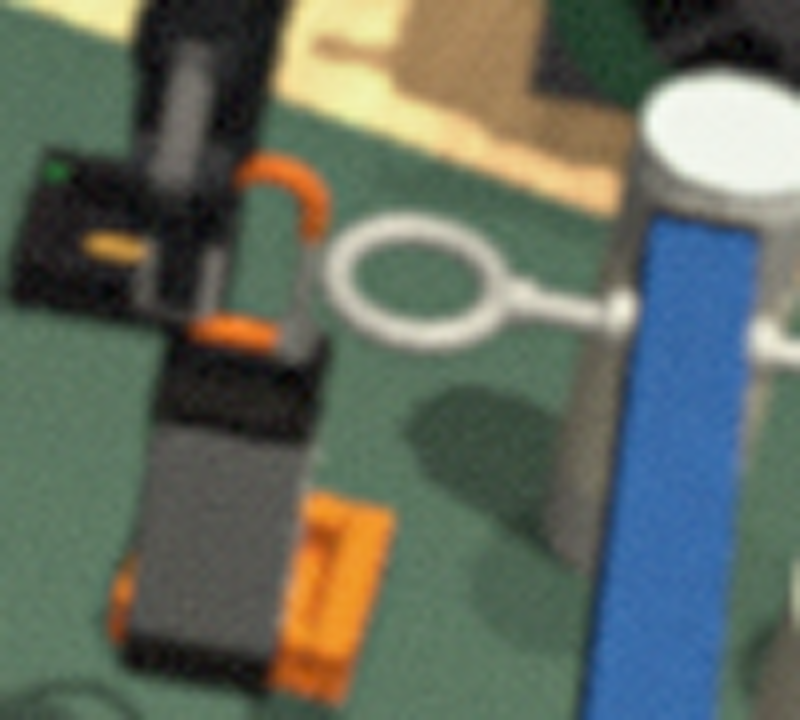

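```bash
python3 -m handwheel '{"offset":[[0.02,0.01,0],[0.04,0.01,0],[0.06,0.02,0],[0.08,0.02,0],[0.1,0.03,0],[0.12,0.03,0],[0.14,0.04,0],[0.145,0.04,0],[0.145,0.04,0],[0.145,0.04,0]],"roll":[0,0,0,0,0,0,0,0,0,0]}' 0 50
python3 fr.py s10
```

```text
t: 13.35
tool_pos: [0.673, -0.0054, 0.2568]
tool_rot: [-1.893, -2.507, 0.0]
contact_force: [-2.0, 0.1, -4.5]
opening: 0.0057
t 13.6 tcp [ 0.673  -0.0054  0.2568] along 647.4 lat -184.2 mm F along -1.88 lat 0.29 z -3.28 T 0.036 0.377 0.013 open 0.005895633133650289
```

View pics/s10.png

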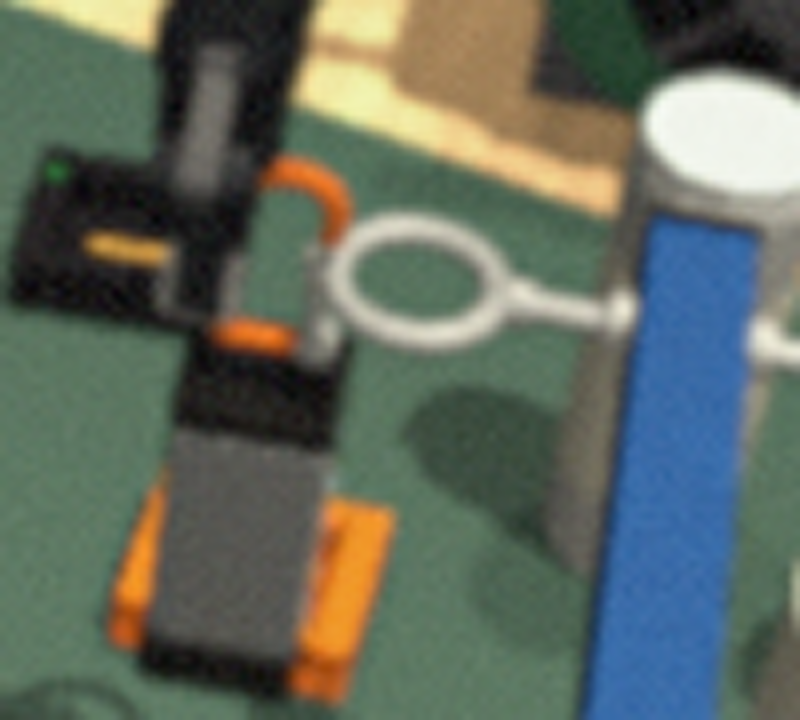

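```bash
python3 -m handwheel '{"offset":[[0.02,0.01,0],[0.04,0.01,0],[0.06,0.02,0],[0.08,0.02,0],[0.1,0.03,0],[0.12,0.03,0],[0.14,0.04,0],[0.145,0.04,0],[0.145,0.04,0],[0.145,0.04,0]],"roll":[0,0,0,0,0,0,0,0,0,0]}' 0 50
python3 fr.py s11
```

```text
t: 14.6
tool_pos: [0.6788, -0.0038, 0.2568]
tool_rot: [-1.893, -2.507, 0.0]
contact_force: [-1.6, -0.7, -3.3]
opening: 0.0052
t 14.85 tcp [ 0.6788 -0.0038  0.2568] along 653.4 lat -184.2 mm F along -2.43 lat 0.29 z -3.11 T -0.03 0.442 -0.004 open 0.005247357508588779
```

View pics/s11.png

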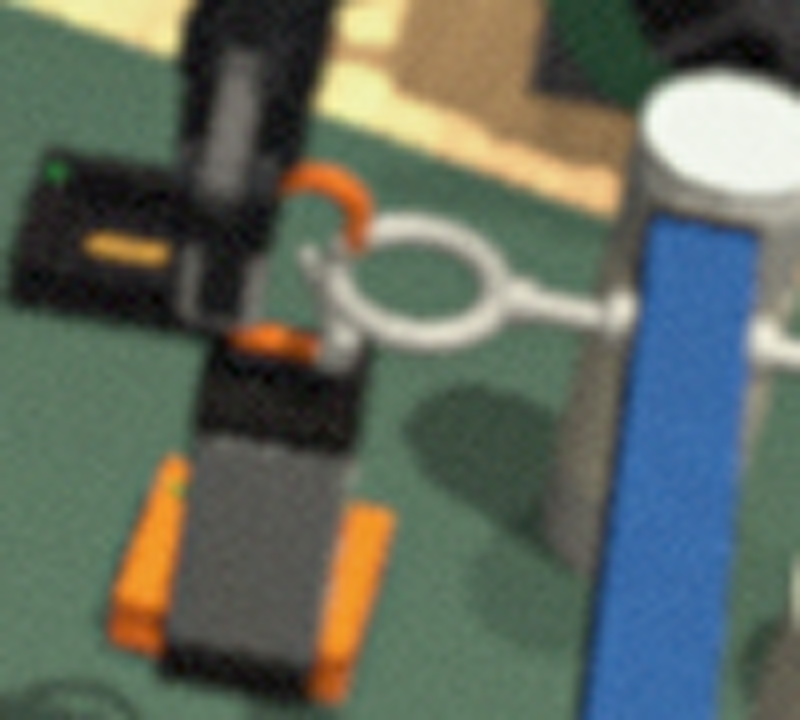

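```bash
python3 -m handwheel '{"offset":[[0.01,0.0,0],[0.02,0.01,0],[0.03,0.01,0],[0.04,0.01,0],[0.05,0.015,0],[0.06,0.015,0],[0.07,0.02,0],[0.08,0.02,0],[0.09,0.025,0],[0.095,0.025,0]],"roll":[0,0,0,0,0,0,0,0,0,0]}' 0 50
python3 fr.py s12
```

```text
t: 15.85
tool_pos: [0.6827, -0.0027, 0.2569]
tool_rot: [-1.893, -2.507, 0.0]
contact_force: [-3.5, -0.4, -2.7]
opening: 0.0058
t 16.1 tcp [ 0.6827 -0.0028  0.2569] along 657.4 lat -184.3 mm F along -2.86 lat -0.19 z -3.43 T -0.008 0.507 -0.008 open 0.005698637638549298
```

View pics/s12.png

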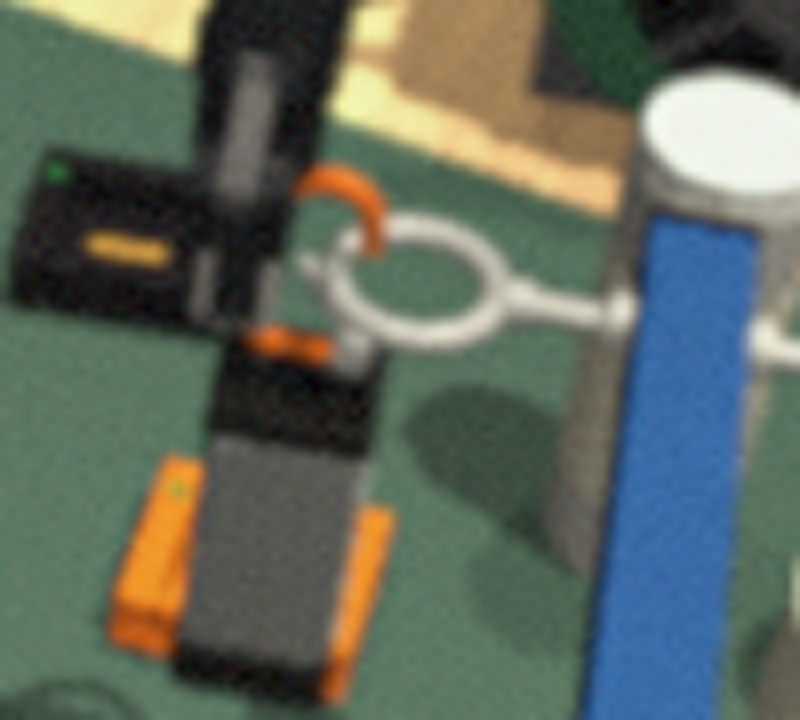

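```bash
python3 -m handwheel '{"offset":[[0.005,0.0,0],[0.01,0,0],[0.015,0.005,0],[0.02,0.005,0],[0.025,0.005,0],[0.03,0.01,0],[0.035,0.01,0],[0.035,0.01,0],[0.035,0.01,0],[0.035,0.01,0]],"roll":[0,0,0,0,0,0,0,0,0,0]}' 0 50
python3 fr.py s13
```

```text
t: 17.1
tool_pos: [0.6835, -0.0025, 0.2565]
tool_rot: [-1.893, -2.506, 0.002]
contact_force: [-4.9, -1.9, -3.1]
opening: 0.0054
t 17.35 tcp [ 0.6835 -0.0025  0.2565] along 658.3 lat -184.3 mm F along -5.43 lat 0.02 z -3.32 T 0.03 0.937 -0.007 open 0.005396189582477615
```

View pics/s13.png

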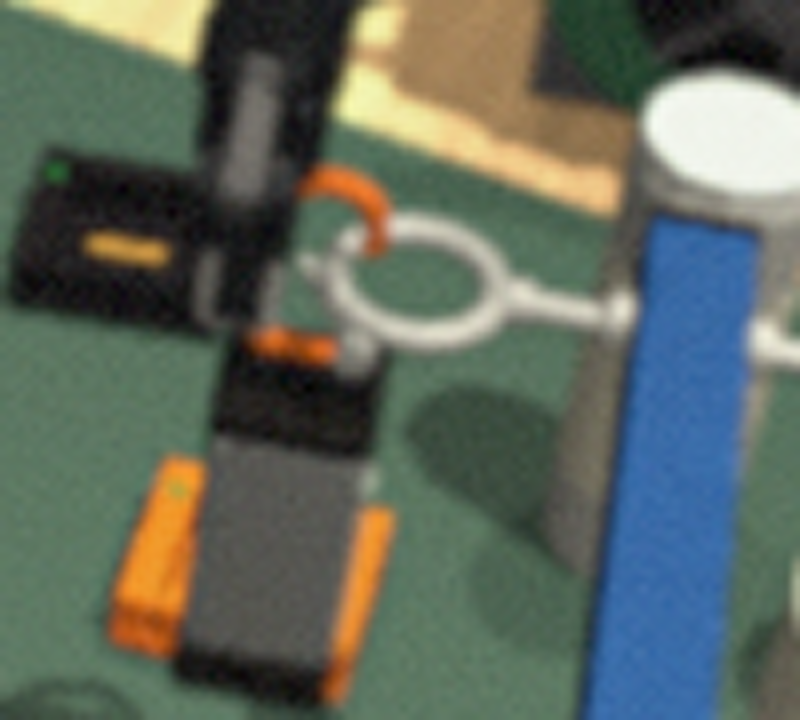

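```bash
python3 -m handwheel '{"offset":[[-0.01,0,0],[-0.02,-0.005,0],[-0.025,-0.005,0],[-0.025,-0.005,-0.02],[-0.025,-0.005,-0.04],[-0.025,-0.005,-0.06],[-0.025,-0.005,-0.08],[-0.025,-0.005,-0.1],[-0.025,-0.005,-0.12],[-0.025,-0.005,-0.12]],"roll":[0,0,0,0,0,0,0,0,0,0]}' 0 50
python3 fr.py s14
```

```text
t: 18.35
tool_pos: [0.6831, -0.0025, 0.2519]
tool_rot: [-1.893, -2.507, -0.0]
contact_force: [-1.6, -1.0, -3.6]
opening: 0.0056
t 18.6 tcp [ 0.6831 -0.0025  0.2519] along 657.8 lat -184.1 mm F along -1.99 lat 0.13 z -3.78 T -0.034 0.372 0.001 open 0.005704693608959271
```

View pics/s14.png

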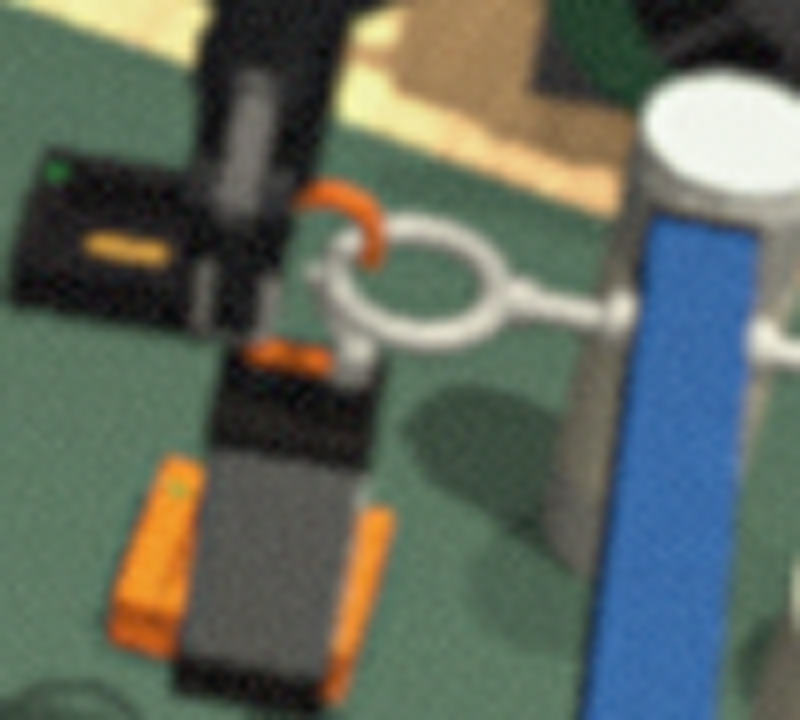

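```bash
python3 -m handwheel '{"offset":[[0.01,0.0,0],[0.02,0.005,0],[0.02,0.005,-0.01],[0.02,0.005,-0.02],[0.02,0.005,-0.03],[0.02,0.005,-0.04],[0.02,0.005,-0.05],[0.02,0.005,-0.06],[0.02,0.005,-0.06],[0.02,0.005,-0.06]],"roll":[0,0,0,0,0,0,0,0,0,0]}' 0 50
python3 fr.py s15
```

```text
t: 19.6
tool_pos: [0.6838, -0.0023, 0.2494]
tool_rot: [-1.893, -2.507, 0.0]
contact_force: [-1.1, -0.5, -4.7]
opening: 0.0056
t 19.85 tcp [ 0.6838 -0.0023  0.2495] along 658.6 lat -184.1 mm F along -1.39 lat -0.20 z -4.56 T -0.008 0.325 0.007 open 0.005585003372829818
```

View pics/s15.png

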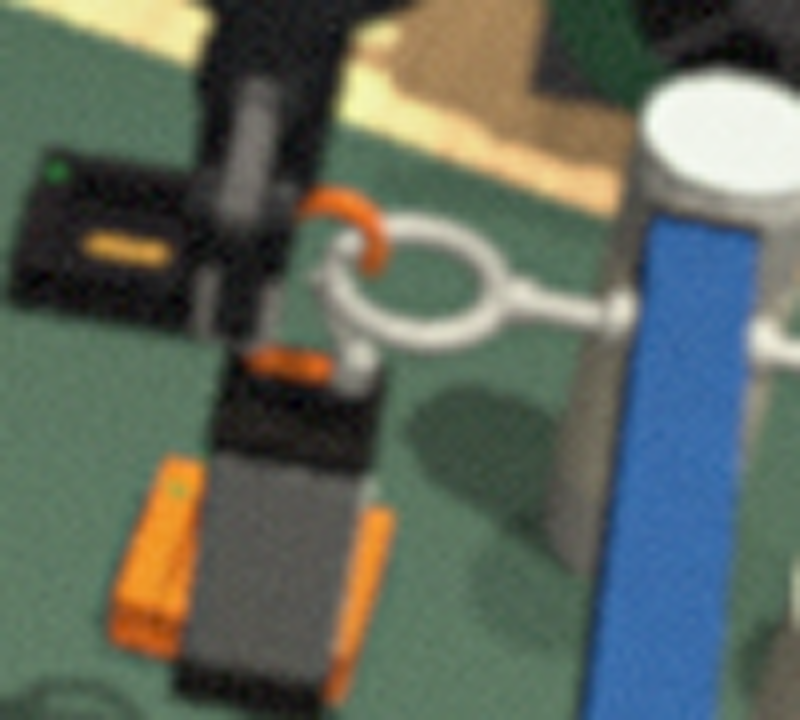

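```bash
python3 -m handwheel '{"offset":[[0,0,-0.01],[0,0,-0.02],[0,0,-0.03],[0,0,-0.04],[0,0,-0.05],[0,0,-0.06],[0,0,-0.07],[0,0,-0.08],[0,0,-0.08],[0,0,-0.08]],"roll":[0,0,0,0,0,0,0,0,0,0]}' 0 50
python3 fr.py s16
```

```text
t: 20.85
tool_pos: [0.6838, -0.0023, 0.2461]
tool_rot: [-1.893, -2.507, 0.0]
contact_force: [-0.6, -1.0, -5.4]
opening: 0.0053
t 21.1 tcp [ 0.6838 -0.0023  0.2463] along 658.6 lat -184.1 mm F along -1.33 lat -0.17 z -5.41 T -0.0 0.27 0.017 open 0.005306242259656948
```

View pics/s16.png

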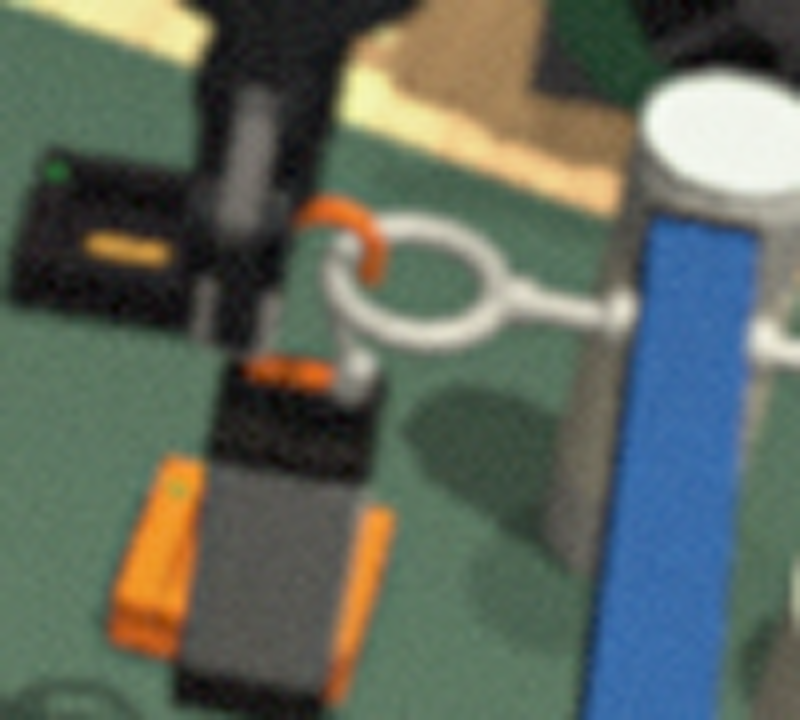

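```bash
python3 -m handwheel '{"offset":[[0,0,-0.015],[0,0,-0.03],[0,0,-0.045],[0,0,-0.06],[0,0,-0.075],[0,0,-0.09],[0,0,-0.1],[0,0,-0.1],[0,0,-0.1],[0,0,-0.1]],"roll":[0,0,0,0,0,0,0,0,0,0]}' 0 50
python3 fr.py s17
```

```text
t: 22.1
tool_pos: [0.6839, -0.0024, 0.2425]
tool_rot: [1.893, 2.507, 0.0]
contact_force: [-0.3, 0.4, -3.7]
opening: 0.0051
t 22.35 tcp [ 0.6839 -0.0024  0.2425] along 658.7 lat -184.2 mm F along -0.08 lat -0.11 z -3.18 T -0.026 0.061 -0.009 open 0.005969061162668363
```

View pics/s17.png

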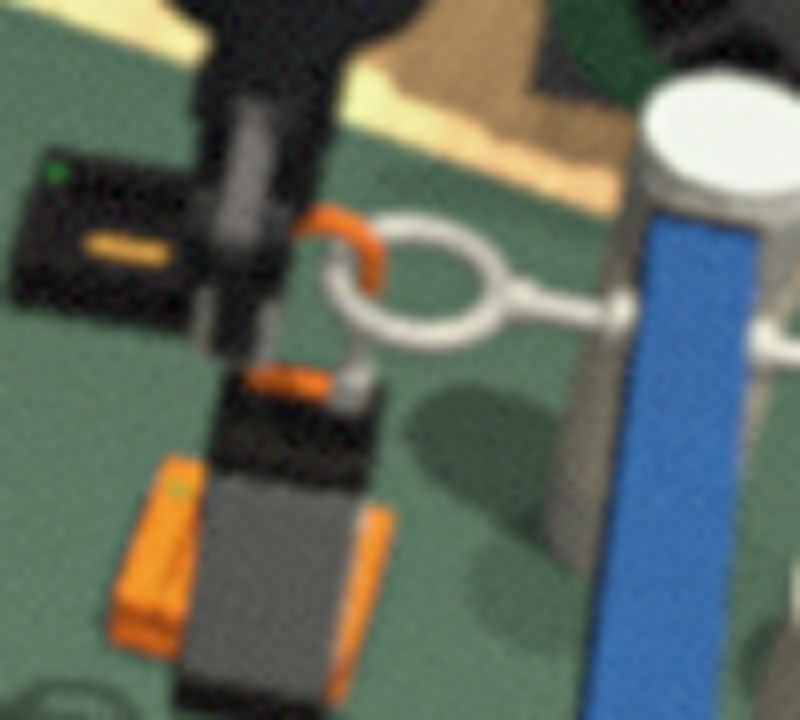

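```bash
python3 -m handwheel '{"offset":[[0.01,0,-0.01],[0.02,0.005,-0.02],[0.03,0.008,-0.03],[0.036,0.01,-0.04],[0.036,0.01,-0.05],[0.036,0.01,-0.06],[0.036,0.01,-0.07],[0.036,0.01,-0.08],[0.036,0.01,-0.08],[0.036,0.01,-0.08]],"roll":[0,0,0,0,0,0,0,0,0,0]}' 0 50
python3 fr.py s18
```

```text
t: 23.35
tool_pos: [0.6853, -0.0019, 0.2393]
tool_rot: [-1.893, -2.507, -0.0]
contact_force: [-0.1, 0.5, -3.2]
opening: 0.0054
t 23.6 tcp [ 0.6854 -0.002   0.2393] along 660.2 lat -184.2 mm F along -0.07 lat -0.17 z -3.08 T 0.001 0.054 -0.021 open 0.005719463566675846
```

View pics/s18.png

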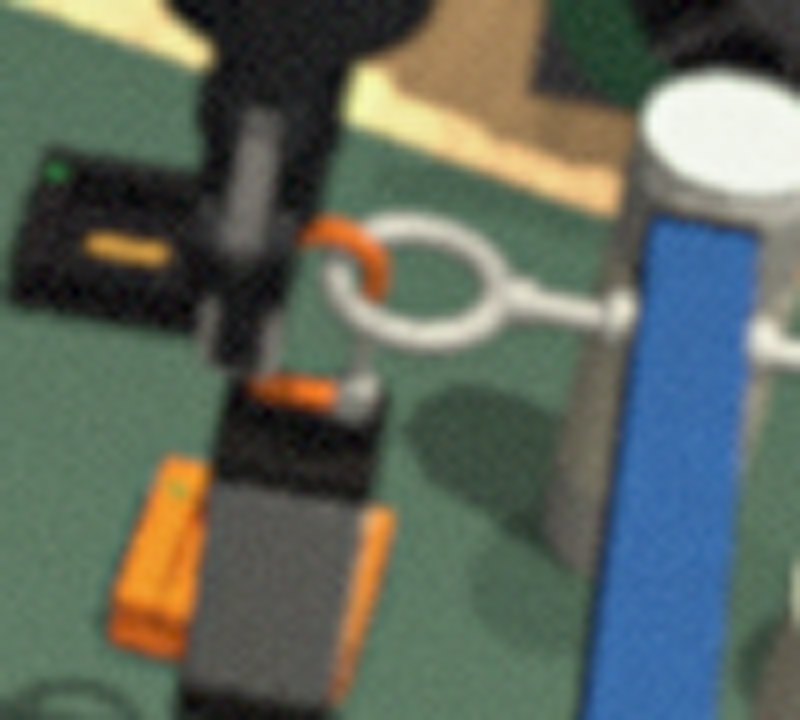

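```bash
python3 -m handwheel '{"offset":[[0,0,-0.01],[0,0,-0.02],[0,0,-0.03],[0,0,-0.04],[0,0,-0.05],[0,0,-0.06],[0,0,-0.06],[0,0,-0.06],[0,0,-0.06],[0,0,-0.06]],"roll":[0,0,0,0,0,0,0,0,0,0]}' 0 50
python3 fr.py s19
```

```text
t: 24.6
tool_pos: [0.6853, -0.002, 0.2369]
tool_rot: [1.893, 2.507, 0.0]
contact_force: [0.2, -0.1, -3.4]
opening: 0.0054
t 24.85 tcp [ 0.6853 -0.0019  0.2369] along 660.2 lat -184.2 mm F along 0.11 lat -0.14 z -3.06 T 0.009 0.059 0.011 open 0.005536227489415316
```

```bash
python3 -m handwheel '{"offset":[[0,0,-0.005],[0,0,-0.01],[0,0,-0.015],[0,0,-0.02],[0,0,-0.025],[0,0,-0.025],[0,0,-0.025],[0,0,-0.025],[0,0,-0.025],[0,0,-0.025]],"roll":[0,0,0,0,0,0,0,0,0,0]}' 0 50
python3 fr.py s20
```

```text
t: 25.85
tool_pos: [0.6853, -0.002, 0.2359]
tool_rot: [1.893, 2.507, -0.0]
contact_force: [-0.2, -0.5, -2.8]
opening: 0.0051
t 26.1 tcp [ 0.6853 -0.0019  0.2359] along 660.2 lat -184.1 mm F along -0.03 lat 0.07 z -3.04 T 0.002 0.055 0.015 open 0.0052255022210432375
```

View pics/s20.png

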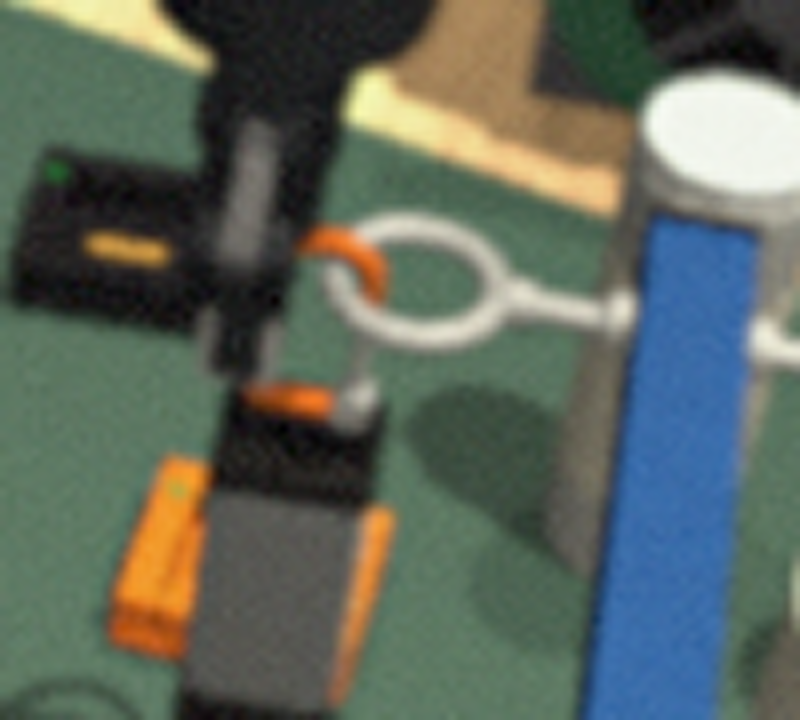

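```bash
python3 -m handwheel '{"offset":[[0,0,-0.005],[0,0,-0.01],[0,0,-0.015],[0,0,-0.02],[0,0,-0.025],[0,0,-0.03],[0,0,-0.03],[0,0,-0.03],[0,0,-0.03],[0,0,-0.03]],"roll":[0,0,0,0,0,0,0,0,0,0]}' 0 50
python3 fr.py s21
```

```text
t: 27.1
tool_pos: [0.6854, -0.002, 0.2347]
tool_rot: [1.893, 2.507, 0.0]
contact_force: [-0.3, -0.5, -2.5]
opening: 0.0057
t 27.35 tcp [ 0.6853 -0.002   0.2347] along 660.1 lat -184.2 mm F along 0.10 lat 0.04 z -3.12 T -0.018 0.06 -0.003 open 0.005789320311083743
```

```bash
python3 -m handwheel '{"offset":[[0,0,-0.005],[0,0,-0.01],[0,0,-0.015],[0,0,-0.02],[0,0,-0.025],[0,0,-0.03],[0,0,-0.03],[0,0,-0.03],[0,0,-0.03],[0,0,-0.03]],"roll":[0,0,0,0,0,0,0,0,0,0]}' 0 50
python3 fr.py s22
```

```text
t: 28.35
tool_pos: [0.6853, -0.002, 0.2335]
tool_rot: [1.893, 2.507, 0.0]
contact_force: [-1.0, -0.3, -3.3]
opening: 0.0057
t 28.6 tcp [ 0.6853 -0.0019  0.2335] along 660.1 lat -184.2 mm F along 0.45 lat -0.04 z -3.04 T -0.003 0.051 -0.001 open 0.005508935883423266
```

View pics/s22.png

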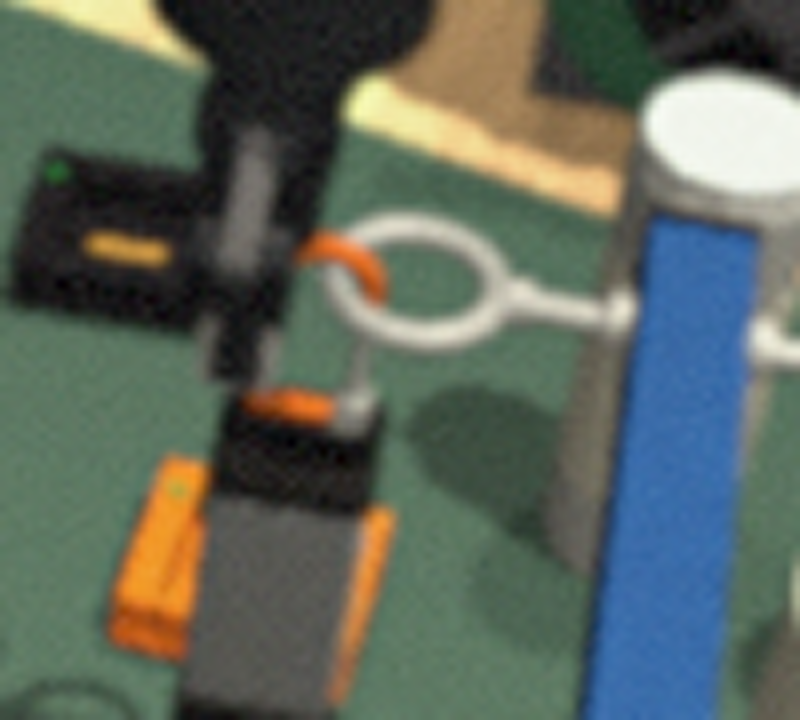

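```bash
python3 -m handwheel '{"offset":[[0.01,0,0],[0.02,0.005,0],[0.03,0.008,0],[0.04,0.01,0],[0.05,0.013,0],[0.06,0.016,-0.005],[0.06,0.016,-0.01],[0.06,0.016,-0.015],[0.06,0.016,-0.02],[0.06,0.016,-0.02]],"roll":[0,0,0,0,0,0,0,0,0,0]}' 0 50
python3 fr.py s23
```

```text
t: 29.6
tool_pos: [0.6878, -0.0013, 0.2329]
tool_rot: [1.893, 2.507, 0.0]
contact_force: [0.2, -1.1, -2.7]
opening: 0.005
t 29.85 tcp [ 0.6878 -0.0013  0.2328] along 662.7 lat -184.2 mm F along -0.12 lat -0.05 z -1.81 T -0.012 0.059 0.013 open 0.005815553711383707
```

View pics/s23.png

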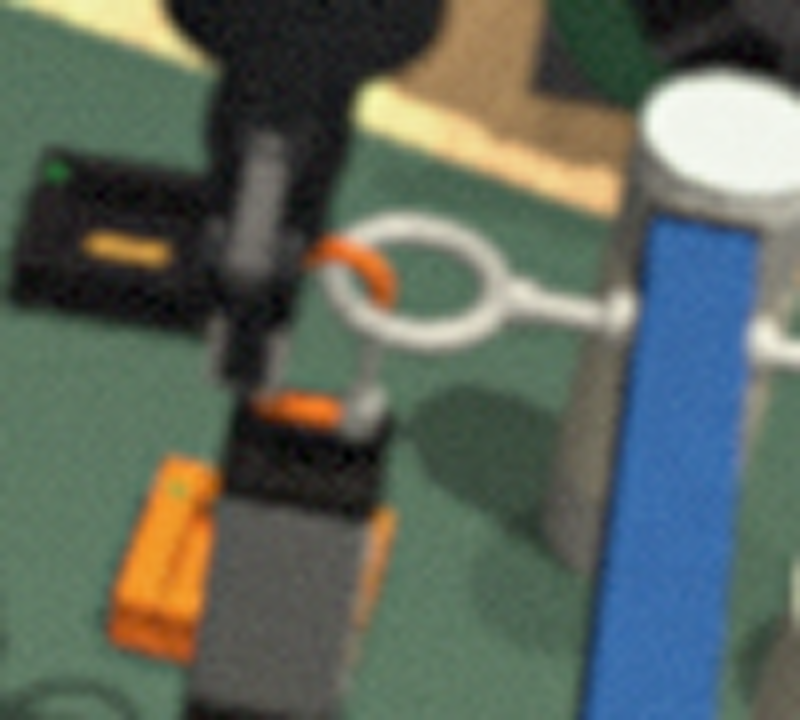

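```bash
python3 -m handwheel '{"offset":[[0,0,-0.003],[0,0,-0.006],[0,0,-0.008],[0,0,-0.008],[0,0,-0.008],[0,0,-0.008],[0,0,-0.008],[0,0,-0.008],[0,0,-0.008],[0,0,-0.008]],"roll":[0,0,0,0,0,0,0,0,0,0]}' 0 50
python3 fr.py s24
```

```text
t: 30.85
tool_pos: [0.6879, -0.0013, 0.2326]
tool_rot: [1.893, 2.507, 0.0]
contact_force: [0.1, -0.4, 2.0]
opening: 0.0054
t 31.1 tcp [ 0.6879 -0.0013  0.2326] along 662.7 lat -184.2 mm F along -0.18 lat 0.22 z 0.91 T 0.056 -0.003 0.014 open 0.00562151655202809
```

```bash
python3 -m handwheel '{"offset":[[0,0,0],[0,0,0],[0,0,0],[0,0,0],[0,0,0],[0,0,0],[0,0,0],[0,0,0],[0,0,0],[0,0,0]],"roll":[0,0,0,0,0,0,0,0,0,0]}' 24 20
python3 fr.py s25
python3 - <<'E'
from h import *
grab('wrist','wr25');grab('side','si25');crop('si25',260,100,330,200,6,'l25')
E
```

```text
t: 32.1
tool_pos: [0.6877, -0.0013, 0.2324]
tool_rot: [-1.893, -2.507, -0.0]
contact_force: [0.1, -0.0, -0.4]
opening: 0.0239
t 32.35 tcp [ 0.6877 -0.0013  0.2324] along 662.6 lat -184.2 mm F along -0.13 lat 0.56 z 0.25 T -0.015 0.02 -0.015 open 0.024021736453069365
```

View pics/s25.png

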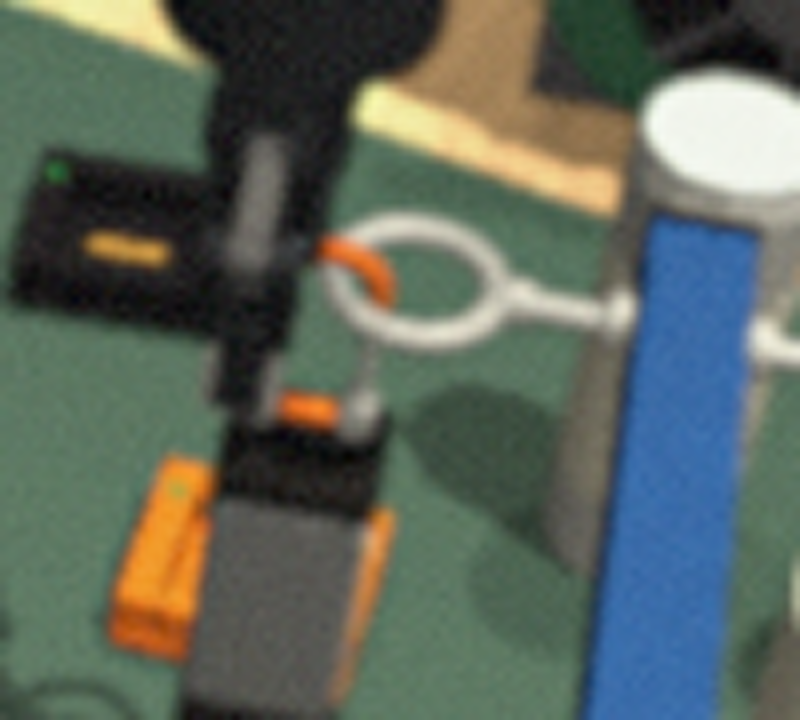

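View pics/wr25.png

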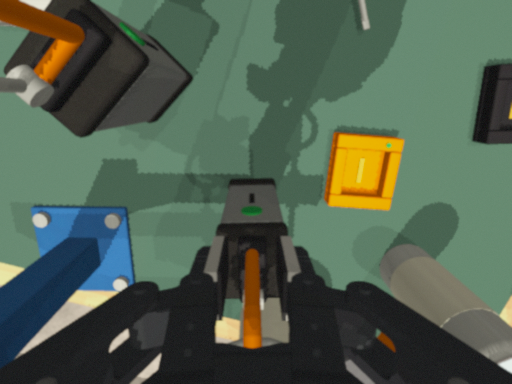

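View pics/l25.png

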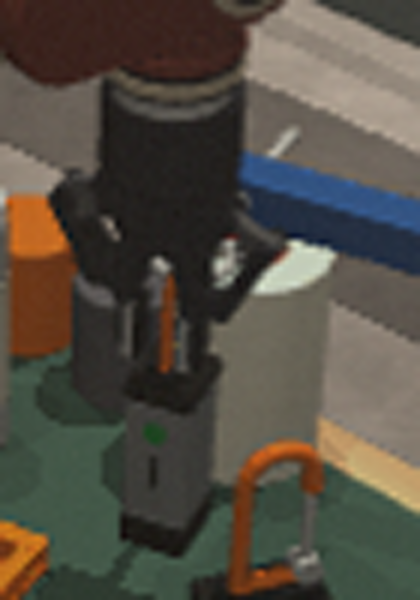

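```bash
python3 -m handwheel '{"offset":[[-0.05,-0.013,0],[-0.15,-0.04,0],[-0.3,-0.08,0],[-0.5,-0.14,0],[-0.75,-0.21,0],[-1.05,-0.29,0],[-1.4,-0.39,0],[-1.75,-0.48,0.0],[-2.0,-0.55,0.3],[-2.1,-0.58,0.8]],"roll":[0,0,0,0,0,0,0,0,0,0]}' - 20
python3 -m handwheel '{"offset":[[-0.2,0,0.6],[-0.5,0,1.2],[-0.9,0,1.6],[-1.2,0,1.8],[-1.2,0,1.8],[-1.2,0,1.8],[-1.2,0,1.8],[-1.2,0,1.8],[-1.2,0,1.8],[-1.2,0,1.8]],"roll":[0,0,0,0,0,0,0,0,0,0]}' - 20
python3 fr.py s26
python3 - <<'E'
from h import *
grab('side','si26');crop('si26',250,90,350,210,5,'l26');grab('scene','sc26')
E
```

```text
t: 33.45
tool_pos: [0.6012, -0.0248, 0.2628]
tool_rot: [-1.892, -2.504, 0.003]
contact_force: [-0.4, -0.1, 0.4]
opening: 0.0244
t: 34.45
tool_pos: [0.5558, -0.0245, 0.3358]
tool_rot: [-1.893, -2.506, 0.001]
contact_force: [-0.7, -0.1, -0.3]
opening: 0.024
t 34.7 tcp [ 0.5558 -0.0245  0.3364] along 529.3 lat -171.5 mm F along 0.02 lat 0.12 z -0.18 T 0.02 -0.015 -0.0 open 0.02388440663107834
```

View pics/s26.png

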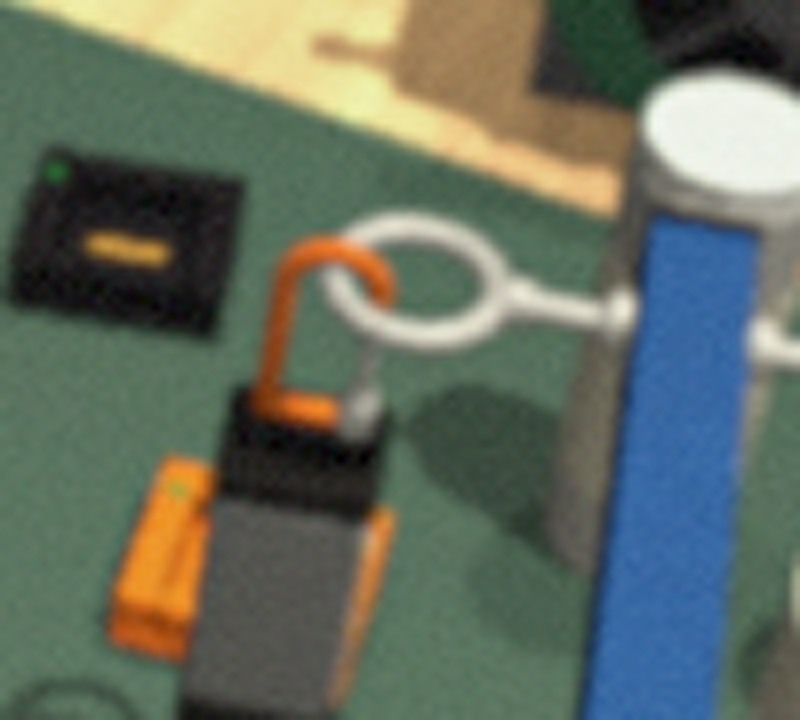

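View pics/l26.png

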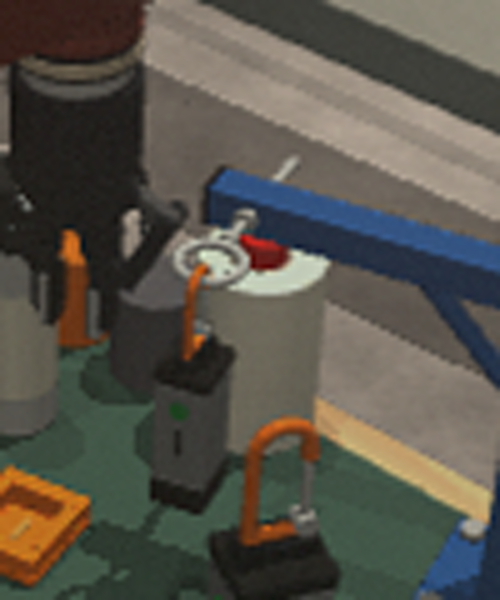

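View pics/sc26.png

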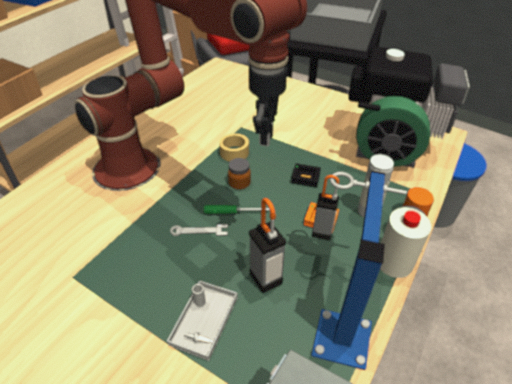

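```bash
python3 -m handwheel '{"offset":[[0,0,0],[0,0,0],[0,0,0],[0,0,0],[0,0,0],[0,0,0],[0,0,0],[0,0,0],[0,0,0],[0,0,0]],"roll":[0,0,0,0,0,0,0,0,0,0]}'
python3 - <<'E'
from h import *
a=load('sc26')['img'].astype(float);fr=[]
for i in range(4):
    d=ctrl.get_image('scene');fr.append(d['img'].astype(float))
r=np.s_[165:240,310:345]
for f in fr: 
    s=cv2.phaseCorrelate(a[r].mean(2),f[r].mean(2)); print(np.round(s[0],2),round(s[1],2), np.abs(a[r]-f[r]).mean().round(2))
S=load('scene0')['img'].astype(float)
df=cv2.GaussianBlur(np.abs(S-fr[-1]).mean(2),(5,5),0)>18
n,l,st,c=cv2.connectedComponentsWithStats(df.astype(np.uint8))
for i in range(1,n):
    if st[i,4]>25: print(st[i])
E
```

```text
t: 35.8
tool_pos: [0.5557, -0.0245, 0.3364]
tool_rot: [1.893, 2.507, 0.0]
contact_force: [0.8, 0.5, 0.9]
opening: 0.0246
[0.   0.51] 0.99 2.98
[-0.05  0.48] 0.98 2.97
[-0.09  0.54] 1.02 2.95
[0.02 0.47] 1.01 2.97
[   57     0   249   213 19898]
[ 155    0  152   47 4188]
[299 124  21  40 560]
[296 164  20  16 223]
[286 167   8   9  51]
[313 174  27  59 985]
[ 66 182  15  11  92]
[146 188  14   4  32]
[218 215  18  12 154]
[311 230  20  10 122]
[294 235  11   6  50]
[288 240  32  29 423]
[304 268  10   5  31]
[185 334  15   6  32]
```

Run:
```python
from h import *
a=cv2.imread('pics/scene0.png')[195:365,140:260];b=cv2.imread('pics/sc26.png')[195:365,140:260]
cv2.imwrite('pics/cmp.png',cv2.resize(np.hstack([a,b]),None,fx=3.2,fy=3.2,interpolation=cv2.INTER_CUBIC))
```

```text
(no output)
```

View pics/cmp.png

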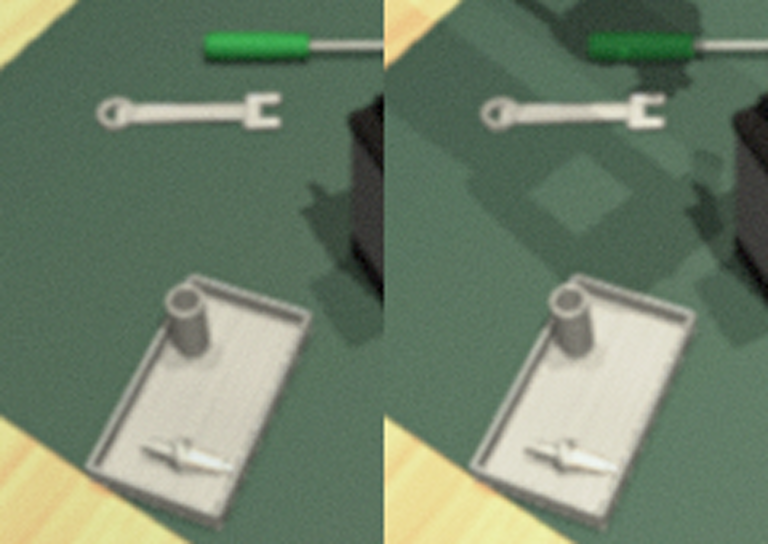

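Wrench, driver, socket and plug are where they were; only shadows have changed. Handing in.

```bash
python3 -c "
from station import ctrl
print(ctrl.finish_job())"
```

```text
the job is handed in; nothing more can be done
None
```

The small work light now hangs on the steel ring of the blue lamp arm with its gate shut, and I handed the job in at about 36 s of the 64 s allowed.

- **Grasp:** My first grip closed on the wider block at the base of the hook (14 mm opening). I opened again, went 16 mm higher, and took the hook by its 7 mm back bar. I then lifted the light straight out of the black cradle.
- **Hanging it:** I pressed the gate on the ring. The spring read about 2 to 3 N, rising to about 5.4 N when the gate reached its stop. I backed off about 1 mm and lowered the light until the gate snapped shut and the crook took the weight, then released and withdrew.
- **Last checks:**
  - The light looks upright, and the last pictures show no movement over more than a second.
  - The image comparison gave a steady offset of about 0.5 pixel in height. I put that down to the method, since it was the same in every frame.
  - The gripper touches nothing, with its force reading within noise of zero.
  - The wrench, driver, socket and plug are unmoved. I checked everything else only by comparing pictures before and after.
- **Disagreement:** The cameras put the light's height 3 to 5 mm higher than the arm's own readings did, so I found the final contact by feel.

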